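Turn a tray of spindle bushings over into a matching tray

ROBOT

A 6-joint arm with a two-finger parallel gripper is mounted at the origin on the work surface. World frame = base frame: x ahead of the robot, y to its left, z up, the work surface at z = 0. Lengths are in mm, angles in rad, forces in N, time in s.
With the tool pointing down it reaches from about 350 to 975 mm from the base axis. Payload 7.1 kg.
Tool frame: the origin (TCP) lies at the very end of the fingers, on their centre line; the grasp point (between the pads) lies 19 mm behind it; z points along the fingers, y is the direction in which the jaws open and shut (so a half turn about z gives the same grasp; the last joint's range is limited). The gripper opens to 88 mm and grips with 3 to 60 N. Pads are 20 mm wide; open, the fingers measure 115 mm over their backs; the gripper's body (75 mm by 178 mm) begins 61 mm behind the grasp point.
Start: joints at [-1.221, 0.423, 1.63, -0, 1.089, -0.019], TCP at [225.327, -582.952, 222.675] pointing down, gripper open.
Joint ranges: [-3, 3], [-0.9, 2.11], [0.09, 2.58], [-1.31, 4.45], [0.11, 2.69], [-2.54, 2.54]. Speed limits (rad/s): [2.39, 2.39, 3.01, 3.14, 3.14, 3.14].

INTERFACE

Orientations are given as a rotation vector (axis times angle).
In Python, from workcell import ctrl, imaging gives the robot as it stands. The module is installed in compiled form; this text tells all that it offers.
- The arm moves only by the shell command python3 -m pendant 'ROWS'. ROWS is JSON, a list of rows, each an object with "turn": the turn, a rotation vector about the world's x, y, z in rad, a list of three; "dp": the shift along the world's x, y, z in m, a list of three; "claw": the finger opening in m, from 0 to 0.0878. A call has 1 to 8 rows; each row is the pose to reach, as a shift and turn from the pose commanded when the call began; what a row does not reach only later rows make up. A row lasts 1/10 s, in which the tool goes at most 50 mm and 8.59 degrees, less where a joint would pass 70% of its speed; a pose out of reach is approached as far as the arm can. A call with a gripper value outside its range is refused whole. The fingers move at their own pace and stop on an object; the grip force is fixed at half the most. Time passes only in rows, so rows that repeat a pose let the fingers close. It gives the time, the measured TCP pose, the force and the opening at its end, in the units of the state.
- ctrl.get_obs(): the state, without advancing time (a new reading comes with each control period).
- imaging.get_image(name): name is "scene" or "side" or "wrist"; returns a dict with "pixels" (480x640x3 uint8, blue, green, red), "fov_y" (degrees; the focal length in pixels is half the picture's height over the tangent of half this angle, whatever the lens; pixels are square), "cx", "cy" (the principal point, pixels), "k1" (the pictures are not rectified: a ray, as slopes to the right and down, at radius r is drawn at 1 + k1 r^2 times it, then the intrinsics apply), "xyz" and "rotation" of the camera in the world. Camera axes: x right, y up, looking along -z (the intrinsics and any distortion apply to the point x, -y, -z); pixel columns grow to the right and rows downward; lengths in mm; the calibration is good to about 2 mm. A picture is of the moment at which its call begins. There is no depth.
- ctrl.close_job(): hands the job in, once; it reports no verdict.
The state is a dict: "t": time; "qpos": joint angles; "qvel": joint speeds; "joint_torque": joint torques, N m; "ee_pos": TCP position; "orientation": TCP orientation; "ft_force": force on the tool from outside, world axes, zero at the start; "moment": the same for the moment, N m; "width": finger opening in mm.
Only numpy, scipy, OpenCV 4.12 (cv2) and the standard library are available. Lean on these libraries where they do the work, as an engineer would, in place of code of your own. Each camera call takes 0.05 s, during which the arm holds its last target.

TASK

Turn all six bushings over at once by tipping them into the empty tray. Lay the empty tray face-down on the loaded tray in the V-shaped stand, mouth to mouth and fully down, turn the closed pair over together onto the stand's other (right) ramp so that it rests down in the valley there, then lift off the emptied tray and lay it flat on the rubber mat. The refilled tray stays on the right ramp with a bushing in every pocket; drop no bushing and leave the other things on the bench where they are.

Things in the scene. Friction and masses are not known exactly. Their poses are not given: they have to be found in the camera images.
- valley (a point): middle of the valley of the stand, a small wooden V fixed to the bench: two flat ramps at 45 degrees meet square to each other in a level valley line 45 mm above the bench. x: along the valley; y: to the left ramp (it rises towards +y, the right ramp towards -y); z up. The stand is yawed by up to 0.3 rad. Base board 130 x 150 x 12 mm.
- right_rest (a point): where the centre of a tray belongs that lies on the right ramp, its lower end against the left ramp: 43.5 mm up the right ramp and 7 mm off its face. Axes as valley. Both ramps are 66 mm long up the slope and only 42 mm wide: a tray overhangs them by 8.5 mm at each side and 21 mm at the top, so fingers pass there.
- loaded_tray_center (a point): centre of the loaded tray: grey plastic, 59 (x) by 87 (y) by 14 mm (z), 90 g, with a 12 mm long grip boss in the middle of each long side (63 mm over both); floor and walls 3 mm; 2 x 3 square pockets 25 mm wide, 11 mm deep, pitch 28 mm, all filled. z points out of its open side. It starts on the left ramp, open side up, lower end against the right ramp, y pointing up the ramp, x as valley's.
- empty_tray_center (a point): centre of the empty tray, identical but lying flat on the mat with its open side DOWN; its z points out of its closed back (up at the start), x its 59 mm way, y its 87 mm way, yawed up to 0.6 rad from the world's. Mouth to mouth the trays make a block 28 mm thick; bushings stand 8 mm out of one tray and enter the other's pockets with 3 mm play all round.
- mat_top (a point): centre of the upper face of a thin black rubber mat fixed to the bench, 130 x 150 x 3 mm, left or right of the stand (a steel bin of bolts, 45 mm high, stands on the other side); the empty tray starts on it. x, y in its plane, z up.
- bushing0_center (a point): centre of a steel bushing, 19 mm diameter, 19 mm long, about 35 g; z is its axis, towards its bevelled end (bevel 3.5 x 4.5 mm, 12 mm across the face), which points out of the loaded tray at the start.
- bushing1_center (a point): centre of a steel bushing, 19 mm diameter, 19 mm long, about 35 g; z is its axis, towards its bevelled end (bevel 3.5 x 4.5 mm, 12 mm across the face), which points out of the loaded tray at the start.
- bushing2_center (a point): centre of a steel bushing, 19 mm diameter, 19 mm long, about 35 g; z is its axis, towards its bevelled end (bevel 3.5 x 4.5 mm, 12 mm across the face), which points out of the loaded tray at the start.
- bushing3_center (a point): centre of a steel bushing, 19 mm diameter, 19 mm long, about 35 g; z is its axis, towards its bevelled end (bevel 3.5 x 4.5 mm, 12 mm across the face), which points out of the loaded tray at the start.
- bushing4_center (a point): centre of a steel bushing, 19 mm diameter, 19 mm long, about 35 g; z is its axis, towards its bevelled end (bevel 3.5 x 4.5 mm, 12 mm across the face), which points out of the loaded tray at the start.
- bushing5_center (a point): centre of a steel bushing, 19 mm diameter, 19 mm long, about 35 g; z is its axis, towards its bevelled end (bevel 3.5 x 4.5 mm, 12 mm across the face), which points out of the loaded tray at the start.
- timber: timber offcut 60 x 130 x 38 mm, bystander (origin under its centre)
- wrench: steel wrench 170 mm long lying on the bench, bystander
- tape_roll: cardboard ring 90 mm across, 24 mm high, bystander
- grease_can: grey can 66 mm diameter, 100 mm high, bystander (origin under its centre)
- loose_blade: flat mower blade 360 mm long, bystander
Things that resemble listed ones, but are neither listed nor needed, are in the scene too. What is shaped like the part that bears empty_tray_center but orange or red is not meant. Leave any orange look-alike of the part that bears loaded_tray_center alone.

How it is judged (in metres and radians):
On the way, in this order (a step that is already met when the one before it is completed fails the run):
1. the empty tray lies mouth to mouth on the loaded tray, which is still on the left ramp (z of empty_tray_center in the frame of loaded_tray_center between 0.01 and 0.0165 m and x of empty_tray_center in the frame of loaded_tray_center between -0.008 and 0.008 m and y of empty_tray_center in the frame of loaded_tray_center between -0.008 and 0.008 m and angle between the z axis of empty_tray_center and the z axis of loaded_tray_center, either way round below 0.12 rad and angle between loaded_tray_center's own z axis and vertical between 0.6 and 0.97 rad), for 0.2 s.
2. the closed pair lies turned over on the right ramp, the once empty tray underneath (z of empty_tray_center in the frame of loaded_tray_center between 0.01 and 0.0165 m and x of empty_tray_center in the frame of loaded_tray_center between -0.008 and 0.008 m and y of empty_tray_center in the frame of loaded_tray_center between -0.008 and 0.008 m and angle between the z axis of empty_tray_center and the z axis of loaded_tray_center, either way round below 0.12 rad and angle between empty_tray_center's own z axis and vertical between 2.16 and 2.56 rad and distance between empty_tray_center and right_rest below 0.018 m), for 0.2 s.
At the end, for the whole second after the job is handed in: The once empty tray lies on the right ramp (centre within 18 mm of right_rest, within 11 degrees of the slope) with all six bushings in its pockets, turned over; the emptied tray lies flat (6 degrees, either face up) on the mat, centres within 60 mm; both at rest (angle between empty_tray_center's own z axis and vertical between 2.16 and 2.56 rad and distance between empty_tray_center and right_rest below 0.018 m and z of bushing0_center in the frame of empty_tray_center between -0.0095 and 0.004 m and x of bushing0_center in the frame of empty_tray_center between -0.0295 and 0.0295 m and y of bushing0_center in the frame of empty_tray_center between -0.0435 and 0.0435 m and angle between each of bushing0_center, bushing1_center, bushing2_center, bushing3_center, bushing4_center, bushing5_center's own z axis and vertical above 1.9 rad and z of bushing1_center in the frame of empty_tray_center between -0.0095 and 0.004 m and x of bushing1_center in the frame of empty_tray_center between -0.0295 and 0.0295 m and y of bushing1_center in the frame of empty_tray_center between -0.0435 and 0.0435 m and z of bushing2_center in the frame of empty_tray_center between -0.0095 and 0.004 m and x of bushing2_center in the frame of empty_tray_center between -0.0295 and 0.0295 m and y of bushing2_center in the frame of empty_tray_center between -0.0435 and 0.0435 m and z of bushing3_center in the frame of empty_tray_center between -0.0095 and 0.004 m and x of bushing3_center in the frame of empty_tray_center between -0.0295 and 0.0295 m and y of bushing3_center in the frame of empty_tray_center between -0.0435 and 0.0435 m and z of bushing4_center in the frame of empty_tray_center between -0.0095 and 0.004 m and x of bushing4_center in the frame of empty_tray_center between -0.0295 and 0.0295 m and y of bushing4_center in the frame of empty_tray_center between -0.0435 and 0.0435 m and z of bushing5_center in the frame of empty_tray_center between -0.0095 and 0.004 m and x of bushing5_center in the frame of empty_tray_center between -0.0295 and 0.0295 m and y of bushing5_center in the frame of empty_tray_center between -0.0435 and 0.0435 m and horizontal distance between loaded_tray_center and mat_top below 0.06 m and height (world z) of loaded_tray_center below 0.018 m and angle between the z axis of loaded_tray_center and the z axis of mat_top, either way round below 0.1 rad and linear speed of each of empty_tray, loaded_tray below 0.02 m/s); the robot touches nothing.
It fails at once if a bushing is dropped (its centre lower than 40 mm above the bench) (height (world z) of any of bushing0_center, bushing1_center, bushing2_center, bushing3_center, bushing4_center, bushing5_center below 0.04 m).
It fails at once if another thing on the bench is moved by more than 30 mm (distance of any of timber, wrench, tape_roll, grease_can, loose_blade from where it was at the start of the episode above 0.03 m).
It also fails if it takes over 72 s, if anything falls off the work surface, if the arm or the gripper's body presses on something with over 40 N, if the wrist force passes 120 N, or if a joint passes its speed limit or range.

## Working session

There is one attempt and no reset: what is moved stays moved. The work goes in short steps, Python scripts to look and compute and a shell command to move; the robot and the scene stay as the last step left them, time stands still between calls to the robot, and variables do not carry over. Pictures are saved under pics/ and viewed, and the job is handed in when it is done.

```bash
mkdir -p pics; ls
python3 - <<'E'
from workcell import ctrl, imaging
import cv2
print(ctrl.get_obs())
for n in ["scene","side","wrist"]:
    im=imaging.get_image(n); cv2.imwrite(f"pics/{n}0.png",im["pixels"]); print(n,{k:v for k,v in im.items() if k!="pixels"})
E
```

```text
pics
{'t': 0.0, 'qpos': array([-1.22101983e+00,  4.23817848e-01,  1.63070079e+00,  3.83243974e-05,
        1.08859176e+00, -1.89726737e-02]), 'qvel': array([ 0.00159953,  0.0003473 ,  0.00019598, -0.00041275, -0.00021078,
        0.00071792]), 'joint_torque': array([-2.66153420e-04, -5.44623220e+01, -2.73670614e+01,  6.44231122e-02,
        2.27117079e-02, -1.10260198e-04]), 'ee_pos': array([ 225.13795658, -582.44022311,  221.91181552]), 'orientation': array([-3.08687408e+00, -5.75650751e-01,  3.39782902e-04]), 'ft_force': array([-0.74060809, -0.09677256,  0.16392946]), 'moment': array([ 0.00630216,  0.05562436, -0.02056582]), 'width': 87.76331610367416}
scene {'fov_y': 57.0729835472095, 'cx': 316.82781730528745, 'cy': 236.6753806520774, 'k1': -0.09489629223744735, 'xyz': array([ 981.7050381 , -513.25632959,  733.79640314]), 'rotation': array([0.72574516, 0.28240305, 0.73884518])}
side {'fov_y': 49.79940804984582, 'cx': 307.3119963305057, 'cy': 249.67261948109063, 'k1': -0.12442099804165534, 'xyz': array([ 86.7862123 , 976.79886125, 751.25549821]), 'rotation': array([ 0.29687469, -1.39722399, -2.38461047])}
wrist {'fov_y': 70.68304343793368, 'cx': 313.7389509705082, 'cy': 240.9364021868424, 'k1': 0.012910971634365593, 'xyz': array([ 286.89275265, -559.980359  ,  384.95733809]), 'rotation': array([-0.21295018,  0.14685261, -1.1952604 ])}
```

View pics/scene0.png

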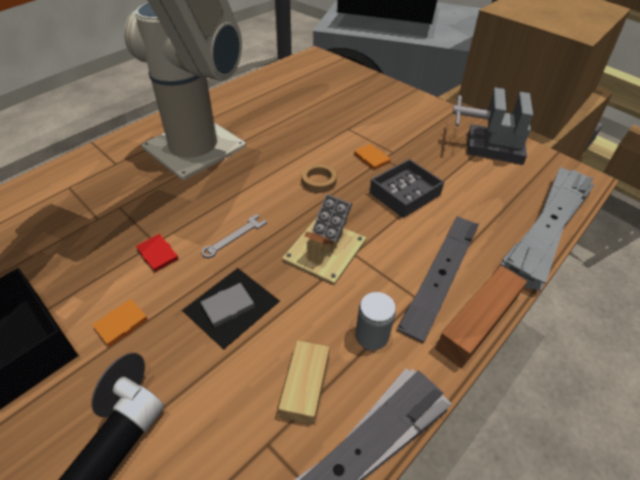

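View pics/side0.png

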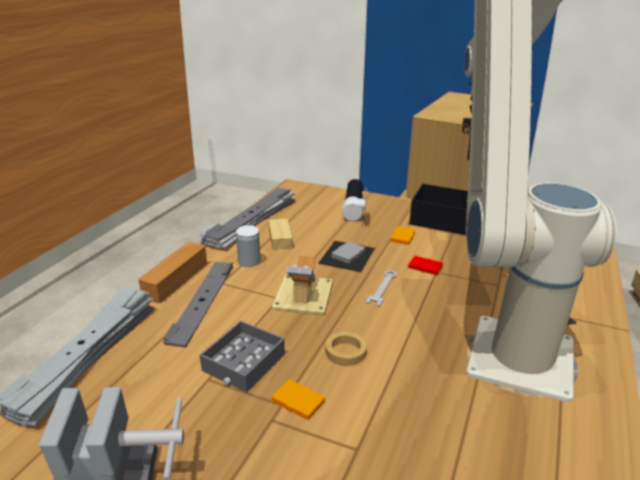

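View pics/wrist0.png

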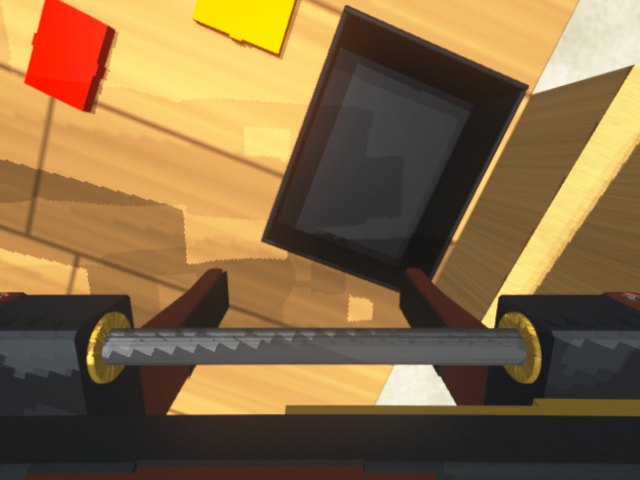

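The scene view shows the grey empty tray on the black mat (228,303), and the loaded tray on the stand (330,220). These could be confused with them: an orange slab at (121,321), a red one at (158,251), an orange one at (373,156), and the bolt bin at (406,187). I choose the grey one on the mat and check it in a close crop.

```bash
cat > h.py <<'E'
import numpy as np, cv2
from scipy.spatial.transform import Rotation as R
from scipy.optimize import least_squares
def cam(im):
    f=240/np.tan(np.radians(im["fov_y"]/2)); return dict(f=f,cx=im["cx"],cy=im["cy"],k1=im["k1"],p=np.array(im["xyz"]),R=R.from_rotvec(im["rotation"]).as_matrix())
def proj(c,P):
    q=(np.atleast_2d(P)-c["p"])@c["R"]; u=q[:,0]/-q[:,2]; v=-q[:,1]/-q[:,2]; s=1+c["k1"]*(u*u+v*v)
    return np.c_[c["cx"]+c["f"]*u*s, c["cy"]+c["f"]*v*s]
def ray(c,px):
    a=(np.atleast_2d(px)-[c["cx"],c["cy"]])/c["f"]; b=a.copy()
    for _ in range(20): b=a/(1+c["k1"]*(b**2).sum(1))[:,None]
    d=np.c_[b[:,0],-b[:,1],-np.ones(len(b))]@c["R"].T
    return d/np.linalg.norm(d,axis=1)[:,None]
def atz(c,px,z):
    d=ray(c,px); return c["p"]+d*((z-c["p"][2])/d[:,2])[:,None]
def grab(n,tag):
    from workcell import imaging
    import pickle
    im=imaging.get_image(n); pickle.dump(im,open(f"pics/{tag}.pkl","wb")); return im
def load(tag):
    import pickle; return pickle.load(open(f"pics/{tag}.pkl","rb"))
def crop(im,u0,v0,u1,v1,s,fn):
    cv2.imwrite(fn,cv2.resize(im["pixels"][v0:v1,u0:u1],None,fx=s,fy=s,interpolation=cv2.INTER_CUBIC))
E
python3 - <<'E'
from h import *
s=grab("scene","scene0"); d=grab("side","side0")
crop(s,175,180,375,350,4,"pics/sc.png"); crop(d,260,220,400,325,5,"pics/sd.png")
c=cam(s)
print(atz(c,[[239,270],[278,303],[222,344],[183,309]],3))
print(atz(c,[[366,235],[330,280],[284,257],[320,220]],12))
print(atz(cam(d),[[348,255]],3),atz(cam(d),[[303,293]],12))
E
```

```text
[[ 454.13401906 -197.07406291    3.        ]
 [ 576.03076132 -195.67102242    3.        ]
 [ 570.7593398  -332.40541536    3.        ]
 [ 453.28950752 -339.54895226    3.        ]]
[[ 584.56439451   66.81208856   12.        ]
 [ 614.6260153   -85.06896807   12.        ]
 [ 501.18880152 -109.31654203   12.        ]
 [ 476.8016341    27.98088358   12.        ]]
[[ 509.50562583 -261.75265667    3.        ]] [[541.97389476 -17.19107036  12.        ]]
```

View pics/sc.png

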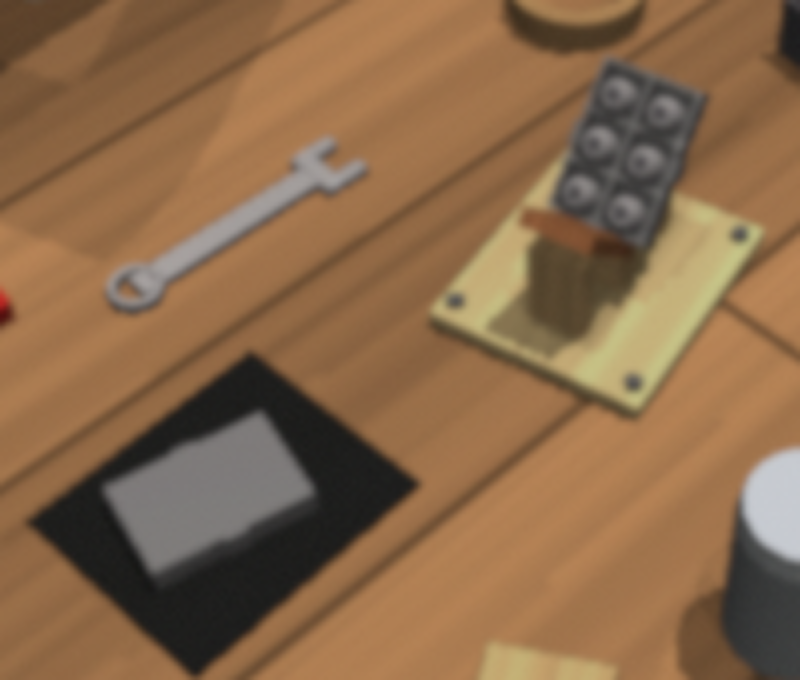

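View pics/sd.png

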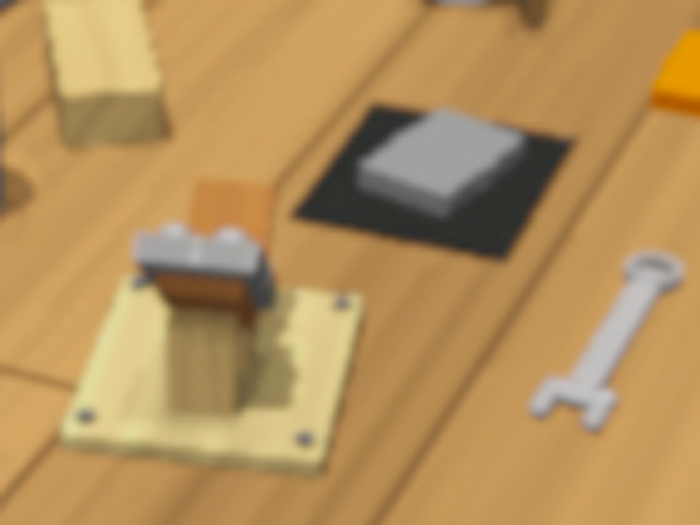

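Run:
```python
from h import *
s=cam(load("scene0")); d=cam(load("side0"))
S=lambda L:[[175+u/4,180+v/4] for u,v in L]; D=lambda L:[[260+u/5,220+v/5] for u,v in L]
print("tray", atz(s,S([(262,411),(317,489),(157,572),(103,487)]),17).round(1).tolist())
print("tray side", atz(d,D([(437,110),(525,137),(443,200),(359,170)]),17).round(1).tolist())
print("mat",atz(s,S([(250,353),(418,485),(195,674),(32,521)]),3).round(1).tolist())
print("base scene", atz(s,S([(763,233),(637,406),(432,316)]),12).round(1).tolist())
print("base side", atz(d,D([(362,297),(320,458),(66,432),(128,282)]),12).round(1).tolist())
print("can",atz(s,[[376,300]],100),"bin",atz(s,[[406,175]],45),"timber",atz(s,[[308,372]],38), "tape",atz(s,[[319,178]],24))
```

```text
tray [[492.6, -222.1, 17.0], [549.4, -233.6, 17.0], [532.3, -318.6, 17.0], [473.9, -307.9, 17.0]]
tray side [[530.1, -311.2, 17.0], [471.4, -301.1, 17.0], [490.3, -212.7, 17.0], [546.0, -225.0, 17.0]]
mat [[448.1, -196.3, 3.0], [575.0, -190.7, 3.0], [580.6, -335.9, 3.0], [455.8, -341.3, 3.0]]
base scene [[590.7, 58.6, 12.0], [623.5, -81.8, 12.0], [503.8, -114.7, 12.0]]
base side [[497.4, -107.5, 12.0], [462.6, 35.0, 12.0], [584.3, 66.0, 12.0], [617.3, -70.2, 12.0]]
can [[ 747.05966997 -112.88626839  100.        ]] bin [[540.174062   272.39050539  45.        ]] timber [[ 736.52737291 -271.0545947    38.        ]] tape [[377.11916687 127.332071    24.        ]]
```

```bash
python3 -m pendant '[{"dp":[0.04,0.04,0],"turn":[0,0,0.12],"claw":0.0878},{"dp":[0.075,0.07,0],"turn":[0,0,0.25],"claw":0.0878},{"dp":[0.11,0.1,0],"turn":[0,0,0.37],"claw":0.0878},{"dp":[0.145,0.13,0],"turn":[0,0,0.5],"claw":0.0878},{"dp":[0.18,0.16,0],"turn":[0,0,0.62],"claw":0.0878},{"dp":[0.215,0.19,0],"turn":[0,0,0.75],"claw":0.0878},{"dp":[0.25,0.22,0],"turn":[0,0,0.87],"claw":0.0878},{"dp":[0.286,0.25,0],"turn":[0,0,0.99],"claw":0.0878}]'
python3 -m pendant '[{"dp":[0,0,0],"turn":[0,0,0],"claw":0.0878},{"dp":[0,0,0],"turn":[0,0,0],"claw":0.0878},{"dp":[0,0,0],"turn":[0,0,0],"claw":0.0878}]'
python3 - <<'E'
from h import *
from workcell import ctrl
o=ctrl.get_obs(); print(o["ee_pos"],o["orientation"],o["qpos"],o["ft_force"])
w=grab("wrist","w1"); cv2.imwrite("pics/w1.png",w["pixels"]); print(w["xyz"],R.from_rotvec(w["rotation"]).as_matrix().round(3), R.from_rotvec(o["orientation"]).as_matrix().round(3))
E
```

```text
t: 1.05
ee_pos: [512.5, -331.5, 222.7]
orientation: [2.439, 1.98, -0.0]
ft_force: [-0.5, -0.3, 0.0]
width: 87.9
t: 1.35
ee_pos: [510.6, -333.4, 222.5]
orientation: [-2.445, -1.972, 0.001]
ft_force: [0.1, -0.7, -0.6]
width: 87.7
[ 510.56436376 -333.35711456  222.48772206] [-2.44487944e+00 -1.97203980e+00  7.26758054e-04] [-5.97792391e-01  4.01400222e-01  1.66457521e+00 -3.33875979e-04
  1.07624307e+00 -3.84342316e-01] [ 0.11209717 -0.68077446 -0.62657765]
[ 525.0248287  -270.22047914  385.44394776] [[ 0.977  0.205  0.051]
 [-0.211  0.948  0.237]
 [ 0.    -0.242  0.97 ]] [[ 0.212  0.977 -0.001]
 [ 0.977 -0.212  0.   ]
 [-0.    -0.001 -1.   ]]
```

View pics/w1.png

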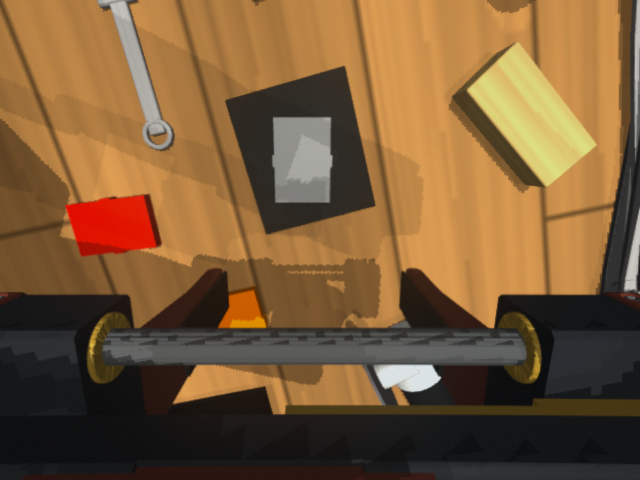

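The wrist view shows the grey tray with its closed back up, lying on the mat: corners about (274,117) to (330,203), bosses at row 160. It is aligned with the jaws.

Run:
```python
from h import *
w=load("w1"); c=cam(w); p=w["pixels"]
crop(w,215,50,395,250,3,"pics/w1c.png")
hsv=cv2.cvtColor(p,cv2.COLOR_BGR2HSV); 
m=((hsv[:,:,1]<40)&(hsv[:,:,2]>90)).astype(np.uint8); m[:90]=0;m[220:]=0;m[:,:250]=0;m[:,350:]=0
n=cv2.findNonZero(m); r=cv2.minAreaRect(n); print(r,len(n)); 
core=cv2.erode(m,np.ones((7,3)));b=cv2.minAreaRect(cv2.findNonZero(cv2.morphologyEx(m,cv2.MORPH_OPEN,np.ones((50,9),np.uint8)))); print(b)
P=atz(c,cv2.boxPoints(b),17); print(P.round(1)); print("centre",P.mean(0), "sizes",np.linalg.norm(P[1]-P[0]),np.linalg.norm(P[2]-P[1]))
for i in range(4):
    d=P[(i+1)%4]-P[i]; print(np.degrees(np.arctan2(d[1],d[0])))
k=((p.max(2)<60)).astype(np.uint8);k[:60]=0;k[240:]=0;k[:,:220]=0;k[:,380:]=0
k=cv2.morphologyEx(k|m,cv2.MORPH_OPEN,np.ones((15,15),np.uint8));b=cv2.minAreaRect(cv2.findNonZero(k));print("mat",b);P=atz(c,cv2.boxPoints(b),3);print(P.round(1),P.mean(0))
```

```text
((302.0, 159.5), (85.0, 60.0), 90.0) 4889
((302.0, 160.5), (85.0, 56.0), 90.0)
[[ 493.3 -224.2   17. ]
 [ 549.5 -236.4   17. ]
 [ 532.  -322.1   17. ]
 [ 472.3 -309.2   17. ]]
centre [ 511.79724632 -272.96117986   17.        ] sizes 57.51494301277259 87.4833912303097
-12.181359257513662
-101.51744366654911
167.80395403137575
76.13224838522916
mat ((302.45233154296875, 150.946044921875), (140.81263732910156, 121.4879379272461), 75.0685806274414)
[[ 447.  -193.1    3. ]
 [ 573.3 -189.7    3. ]
 [ 586.8 -336.2    3. ]
 [ 447.8 -343.4    3. ]] [ 513.74367806 -265.62305954    3.        ]
```

View pics/w1c.png

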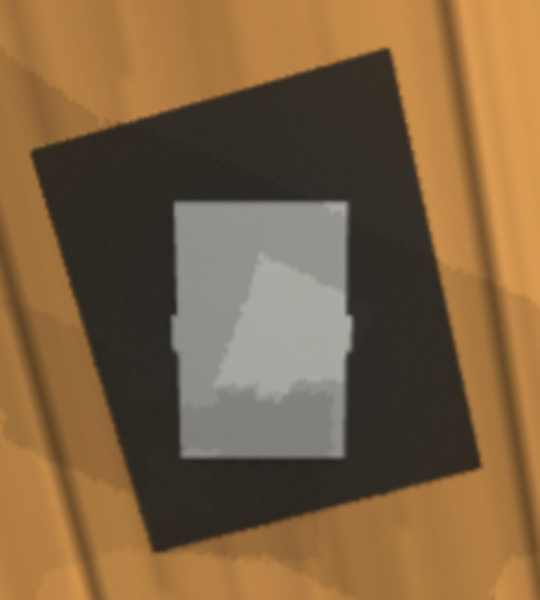

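```bash
python3 -m pendant '[{"dp":[0,0.03,-0.04],"turn":[0,0,0],"claw":0.0878},{"dp":[0.001,0.061,-0.08],"turn":[0,0,0],"claw":0.0878},{"dp":[0.001,0.061,-0.12],"turn":[0,0,0],"claw":0.0878},{"dp":[0.001,0.061,-0.15],"turn":[0,0,0],"claw":0.0878},{"dp":[0.001,0.061,-0.17],"turn":[0,0,0],"claw":0.0878},{"dp":[0.001,0.061,-0.17],"turn":[0,0,0],"claw":0.0878},{"dp":[0.001,0.061,-0.17],"turn":[0,0,0],"claw":0.0878}]'
python3 - <<'E'
from h import *
w=grab("wrist","w2"); cv2.imwrite("pics/w2.png",w["pixels"])
E
```

```text
t: 2.1
ee_pos: [511.8, -272.9, 53.0]
orientation: [-2.446, -1.971, 0.0]
ft_force: [0.4, -0.0, 0.3]
width: 87.8
```

View pics/w2.png

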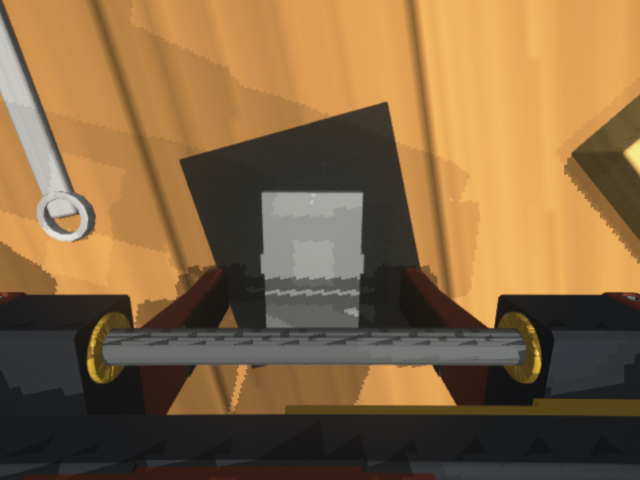

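Run:
```python
from h import *
w=load("w2"); c=cam(w)
T=np.array([[.212,.977,0],[.977,-.212,0]])
for px in ([262,192],[362,192],[261,252],[364,252]):
    P=atz(c,[px],17)[0]; d=P-[511.8,-272.9,0]; print(px,P.round(1),(T@d).round(1))
for tip in ([222,268],[405,268]):
    P=atz(c,[tip],53)[0]; print((T@(P-[511.8,-272.9,0])).round(1))
```

```text
[262, 192] [ 492.6 -223.    17. ] [ 44.7 -29.4]
[362, 192] [ 549.7 -235.4   17. ] [44.7 29.1]
[261, 252] [ 482.9 -258.2   17. ] [  8.2 -31.3]
[364, 252] [ 544.4 -271.5   17. ] [ 8.2 31.6]
[ 10.1 -45.5]
[10.1 47. ]
```

```bash
python3 -m pendant '[{"dp":[0,0.0015,-0.02],"turn":[0,0,0],"claw":0.0878},{"dp":[0,0.0015,-0.035],"turn":[0,0,0],"claw":0.0878},{"dp":[0,0.0015,-0.047],"turn":[0,0,0],"claw":0.0878},{"dp":[0,0.0015,-0.047],"turn":[0,0,0],"claw":0.0878},{"dp":[0,0.0015,-0.047],"turn":[0,0,0],"claw":0.05},{"dp":[0,0.0015,-0.047],"turn":[0,0,0],"claw":0.05},{"dp":[0,0.0015,-0.047],"turn":[0,0,0],"claw":0.05},{"dp":[0,0.0015,-0.047],"turn":[0,0,0],"claw":0.05}]'
python3 -m pendant '[{"dp":[0,0,0],"turn":[0,0,0],"claw":0.05},{"dp":[0,0,0],"turn":[0,0,0],"claw":0.05}]'
```

```text
t: 2.95
ee_pos: [512.5, -270.6, 6.2]
orientation: [2.443, 1.974, 0.0]
ft_force: [-0.7, -0.2, 2.8]
width: 63.0
t: 3.15
ee_pos: [512.6, -270.6, 6.2]
orientation: [2.444, 1.974, 0.0]
ft_force: [-0.8, -0.9, 5.2]
width: 62.4
```

```bash
python3 -m pendant '[{"dp":[0,0,0.02],"turn":[0,0,0],"claw":0.05},{"dp":[0,0,0.05],"turn":[0,0,0],"claw":0.05},{"dp":[0,0,0.09],"turn":[0,0,0],"claw":0.05},{"dp":[0,0,0.13],"turn":[0,0,0.06],"claw":0.05},{"dp":[0,0.03,0.17],"turn":[0,0,0.15],"claw":0.05},{"dp":[0.01,0.06,0.2],"turn":[0,0,0.27],"claw":0.05},{"dp":[0.02,0.09,0.22],"turn":[0,0,0.36],"claw":0.05},{"dp":[0.03,0.1,0.23],"turn":[0,0,0.44],"claw":0.05}]'
python3 -m pendant '[{"dp":[0,0,0],"turn":[0,0,0],"claw":0.05},{"dp":[0,0,0],"turn":[0,0,0],"claw":0.05},{"dp":[0,0,0],"turn":[0,0,0],"claw":0.05}]'
python3 - <<'E'
from h import *
from workcell import ctrl
o=ctrl.get_obs(); print(o["ee_pos"],R.from_rotvec(o["orientation"]).as_matrix().round(3),o["qpos"],o["ft_force"])
w=grab("wrist","w3"); cv2.imwrite("pics/w3.png",w["pixels"])
E
```

```text
t: 3.95
ee_pos: [543.1, -168.4, 237.9]
orientation: [1.947, 2.463, 0.002]
ft_force: [0.5, -0.5, -1.6]
width: 62.8
t: 4.25
ee_pos: [541.2, -170.9, 234.4]
orientation: [-1.956, -2.456, 0.002]
ft_force: [-0.4, -0.2, -1.3]
width: 62.8
[ 541.22266585 -170.91335037  234.39832051] [[-0.224  0.975 -0.002]
 [ 0.975  0.224  0.001]
 [ 0.001 -0.002 -1.   ]] [-3.26721738e-01  3.26660340e-01  1.74721714e+00 -2.65080010e-04
  1.06997740e+00 -5.52394336e-01] [-0.3657095  -0.24761408 -1.25806197]
```

View pics/w3.png

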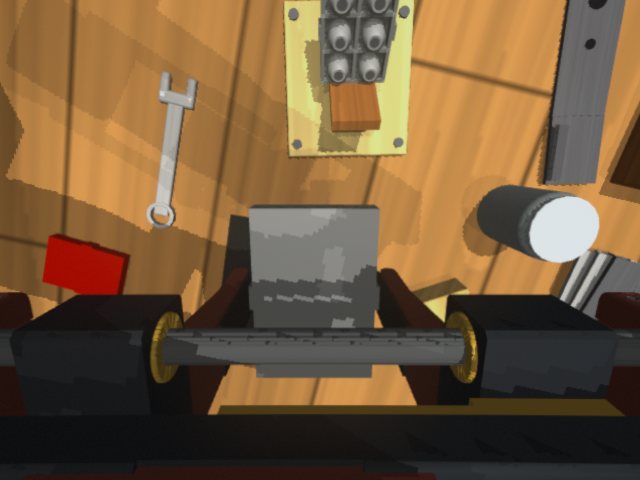

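```bash
python3 -m pendant '[{"dp":[-0.005,0.03,0.01],"turn":[0,0,0],"claw":0.05},{"dp":[-0.01,0.06,0.02],"turn":[0,0,0],"claw":0.05},{"dp":[-0.02,0.085,0.03],"turn":[0,0,0],"claw":0.05},{"dp":[-0.02,0.09,0.03],"turn":[0,0,0],"claw":0.05},{"dp":[-0.02,0.09,0.03],"turn":[0,0,0],"claw":0.05},{"dp":[-0.02,0.09,0.03],"turn":[0,0,0],"claw":0.05}]'
python3 - <<'E'
from h import *
from workcell import ctrl
o=ctrl.get_obs(); print(o["ee_pos"],R.from_rotvec(o["orientation"]).as_matrix().round(3))
w=grab("wrist","w4"); crop(w,220,0,420,220,3,"pics/w4a.png"); cv2.imwrite("pics/w4.png",w["pixels"])
E
```

```text
t: 4.9
ee_pos: [522.3, -81.4, 265.0]
orientation: [-1.955, -2.459, 0.001]
ft_force: [-0.0, 0.8, -0.7]
width: 62.5
[522.32120713 -81.38733212 264.96608136] [[-0.225  0.974 -0.001]
 [ 0.974  0.225 -0.   ]
 [-0.    -0.001 -1.   ]]
```

View pics/w4.png

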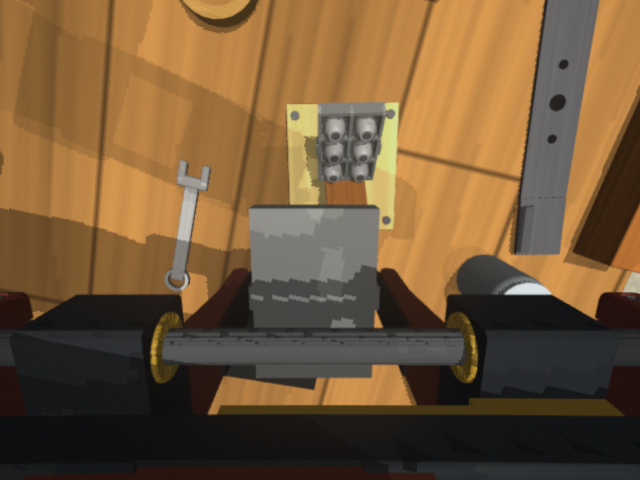

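View pics/w4a.png

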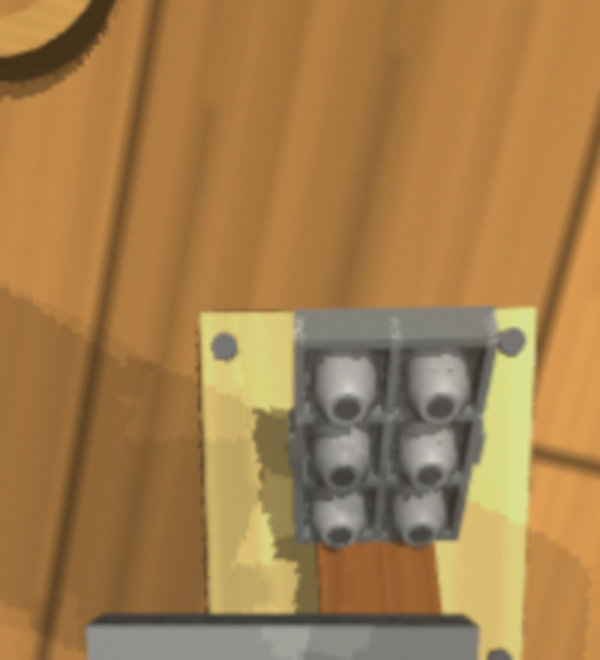

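```bash
cat > fit.py <<'E'
from h import *
s2=np.sqrt(.5)
def valley(x,y,a):
    c,s=np.cos(a),np.sin(a); return np.array([[c,-s,0],[s,c,0],[0,0,1.]]), np.array([x,y,45.])
Lx=np.array([[1,0,0],[0,s2,-s2],[0,s2,s2]]) # loaded tray axes as columns: x, y up ramp, z normal
Lc=np.array([0,36.5*s2,50.5*s2])
def tray(P): return np.asarray(P,float)@Lx.T+Lc   # tray frame -> valley frame
def world(v,P): Rm,t=valley(*v); return np.atleast_2d(P)@Rm.T+t
E
python3 - <<'E'
from fit import *
w3=load("w3");w4=load("w4");c3,c4=cam(w3),cam(w4)
C=lambda L:np.array(L)/3+[220,0]
mouth=tray([[-29.5,43.5,7],[29.5,43.5,7],[-29.5,-43.5,7],[29.5,-43.5,7]])
back=tray([[-29.5,43.5,-7],[29.5,43.5,-7]])
mp=C([(303,348),(491,343),(297,541),(459,538)]); bp=C([(297,311),(497,308)])
base=np.array([[-65,75,-33],[65,75,-33]]); basep=C([(202,314),(536,308)])
def res(v,sel="mb"):
    r=[]
    if "m" in sel: r+=[proj(c4,world(v,mouth))-mp, proj(c4,world(v,back))-bp]
    if "b" in sel: r+=[proj(c4,world(v,base))-basep]
    return np.vstack(r).ravel()
for sel in ("mb","m","b"):
    f=least_squares(res,[545,-20,.22],args=(sel,),x_scale=[10,10,.1]); print(sel,f.x.round(3),res(f.x).reshape(-1,2).round(1).tolist())
v=f.x
im=w3["pixels"].copy()
crop(w3,260,0,440,180,4,"pics/w3c.png")
E
```

```text
mb [ 5.45625e+02 -2.63150e+01  2.44000e-01] [[-2.2, -1.3], [3.3, -0.9], [-0.3, 1.3], [0.0, 1.3], [-0.5, 0.5], [-0.6, 0.3], [-1.0, -0.2], [1.0, -0.3]]
m [ 5.45634e+02 -2.62350e+01  2.45000e-01] [[-2.2, -1.3], [3.4, -1.0], [-0.2, 1.2], [0.1, 1.2], [-0.5, 0.5], [-0.6, 0.2], [-1.0, -0.2], [1.0, -0.4]]
b [ 5.45598e+02 -2.66620e+01  2.43000e-01] [[-2.2, -0.9], [3.3, -0.4], [-0.4, 1.5], [-0.1, 1.7], [-0.5, 0.9], [-0.6, 0.7], [-1.0, 0.0], [1.0, 0.0]]
```

View pics/w3c.png

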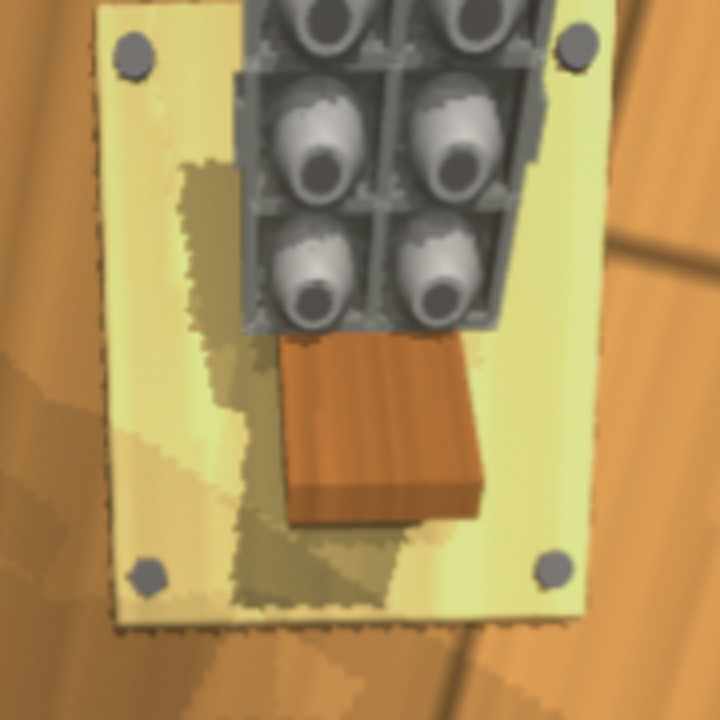

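Run:
```python
from fit import *
w3=load("w3");w4=load("w4");c3,c4=cam(w3),cam(w4)
C=lambda L:np.array(L)/3+[220,0]; D=lambda L:np.array(L)/4+[260,0]
obs=[]
def add(c,P,p): obs.append((c,np.array(P,float),np.array(p)))
add(c4,tray([[-29.5,-43.5,7],[29.5,-43.5,7],[-29.5,43.5,-7],[29.5,43.5,-7]]),C([(297,541),(459,538),(297,311),(497,308)]))
add(c4,[[-65,75,-33],[65,75,-33]],C([(202,314),(536,308)]))
add(c3,[[-65,-75,-33],[65,-75,-33]],D([(118,622),(584,614)]))
add(c3,tray([[-29.5,-43.5,7],[29.5,-43.5,7]]),D([(242,332),(498,330)]))
r66=66*s2
add(c3,[[-21,-r66,r66],[21,-r66,r66]],D([(288,487),(483,484)]))
def res(v): return np.vstack([proj(c,world(v,P))-p for c,P,p in obs]).ravel()
f=least_squares(res,[545,-20,.22],x_scale=[10,10,.1],loss="soft_l1"); print(f.x.round(3),res(f.x).reshape(-1,2).round(1).tolist())
v=f.x
Rm,t=valley(*v)
print("loaded centre",world(v,Lc),"right rest",world(v,[0,-36.5*s2,50.5*s2]))
# held tray relative to TCP (w4)
o=np.array([522.32,-81.39,264.97]); Tw=np.array([[-.225,.974,0],[.974,.225,0],[0,0,-1.]]).T
crop(w4,240,195,390,330,5,"pics/w4h.png")
for px in ([248,205],[379,205]):
  for zt in (0,12): 
    P=atz(c4,[px],o[2]+zt)[0]; print(px,zt,((P-o)@Tw).round(1))
```

```text
[ 5.4520e+02 -2.5677e+01  2.3700e-01] [[-0.6, 0.4], [-0.3, 0.9], [-0.3, -0.6], [-0.3, -0.3], [-0.8, -1.3], [1.3, -0.6], [-1.0, 0.7], [0.5, 1.4], [0.6, 0.6], [0.0, 0.3], [0.2, -0.5], [0.6, -0.3]]
loaded centre [[539.14937179  -0.58637396  80.70889245]] right rest [[551.2499054  -50.76681921  80.70889245]]
[248, 205] 0 [ 41.8 -31.4   0. ]
[248, 205] 12 [ 43.5 -29.  -12. ]
[379, 205] 0 [41.8 31.9  0. ]
[379, 205] 12 [ 43.5  29.6 -12. ]
```

View pics/w4h.png

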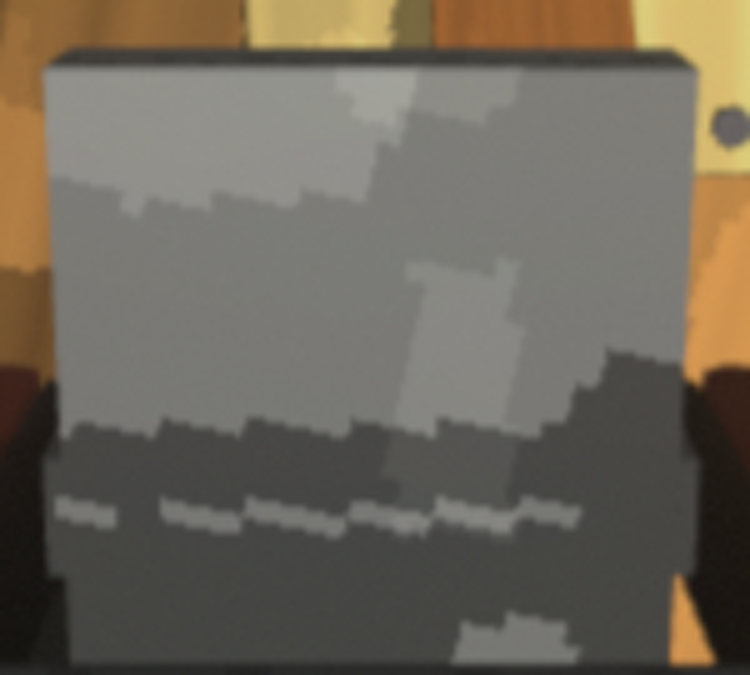

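```bash
cat > tgt.py <<'E'
from fit import *
V=(545.2,-25.7,0.240)
Rm,t0=valley(*V)
e1=Rm@[0,s2,s2]; n=Rm@[0,-s2,s2]; vx=Rm[:,0]; Lw=world(V,Lc)[0]; Rw=world(V,[0,-36.5*s2,50.5*s2])[0]
def Rtool(z,y=vx):
    y=y-z*(y@z); x=np.cross(y,z); return np.c_[x,y,z]
def delta(Rt,pt):
    from workcell import ctrl
    o=ctrl.get_obs(); Rc=R.from_rotvec(o["orientation"]).as_matrix()
    print("at",o["ee_pos"].round(1),"dp",((pt-o["ee_pos"])/1000).round(4).tolist(),"turn",R.from_matrix(Rt@Rc.T).as_rotvec().round(4).tolist(),"F",o["ft_force"].round(1),"M",o["moment"].round(2),"q",o["qpos"].round(2).tolist(),"w",round(o["width"],1),"t",o["t"])
E
python3 - <<'E'
from tgt import *
w4=load("w4");c4=cam(w4)
o=np.array([522.32,-81.39,264.97]); Tw=np.array([[-.225,.974,0],[.974,.225,0],[0,0,-1.]]).T
for px,z in (([249,208.6],11),([379,208.6],11),([255,205],-3),([375,205],-3),([249,286],11),([249,310],11),([379,286],11),([379,310],11)):
    print(px,((atz(c4,[px],o[2]+z)[0]-o)@Tw).round(1))
delta(Rtool(-n),Lw+50.2*n+1.7*e1)
E
```

```text
[249, 208.6] [ 41.7 -28.9 -11. ]
[379, 208.6] [ 41.7  29.8 -11. ]
[255, 205] [ 41.4 -28.5   3. ]
[375, 205] [41.4 30.5  3. ]
[249, 286] [  4.4 -30.6 -11. ]
[249, 310] [ -8.  -31.1 -11. ]
[379, 286] [  4.5  31.6 -11. ]
[379, 310] [ -8.   32.2 -11. ]
at [522.3 -81.5 265. ] dp [0.0249, 0.0475, -0.1475] turn [0.7642, 0.1808, 0.0121] F [ 1.5  0.1 -1.3] M [-0.04 -0.05 -0.  ] q [-0.18, 0.23, 1.8, -0.0, 1.11, -0.4] w 62.8 t 4.95
```

```bash
python3 -m pendant '[{"dp":[0.003,0.0,-0.01],"turn":[0.096,0.023,0.002],"claw":0.05},{"dp":[0.006,0.0,-0.02],"turn":[0.192,0.045,0.003],"claw":0.05},{"dp":[0.01,0.005,-0.03],"turn":[0.288,0.068,0.005],"claw":0.05},{"dp":[0.013,0.01,-0.04],"turn":[0.384,0.09,0.006],"claw":0.05},{"dp":[0.016,0.02,-0.05],"turn":[0.48,0.113,0.008],"claw":0.05},{"dp":[0.02,0.03,-0.06],"turn":[0.576,0.136,0.009],"claw":0.05},{"dp":[0.022,0.03,-0.08],"turn":[0.672,0.159,0.011],"claw":0.05},{"dp":[0.025,0.03,-0.1],"turn":[0.764,0.181,0.012],"claw":0.05}]'
python3 - <<'E'
from tgt import *
delta(Rtool(-n),Lw+50.2*n+1.8*e1-.4*vx)
E
```

```text
t: 5.75
ee_pos: [547.9, -51.9, 164.6]
orientation: [-1.513, -1.927, -0.632]
ft_force: [0.0, -0.0, -0.9]
width: 62.4
at [547.9 -51.9 164.6] dp [-0.0011, 0.0179, -0.0471] turn [-0.003, 0.0017, 0.0015] F [ 0.  -0.  -0.9] M [-0.47 -0.19  0.03] q [-0.43, 0.65, 1.64, 0.59, 1.44, -0.94] w 62.4 t 5.75
```

```bash
python3 -m pendant '[{"dp":[0,0.01,-0.02],"turn":[0,0,0],"claw":0.05},{"dp":[-0.001,0.018,-0.04],"turn":[0,0,0],"claw":0.05},{"dp":[-0.001,0.018,-0.047],"turn":[0,0,0],"claw":0.05},{"dp":[-0.001,0.018,-0.047],"turn":[0,0,0],"claw":0.05},{"dp":[-0.001,0.018,-0.047],"turn":[0,0,0],"claw":0.05}]'
python3 - <<'E'
from tgt import *
delta(Rtool(-n),Lw+10.2*n+1.8*e1-.4*vx)
w=grab("wrist","w5");cv2.imwrite("pics/w5.png",w["pixels"])
s=grab("side","s5");crop(s,240,210,400,330,5,"pics/s5.png")
s=grab("scene","c5");crop(s,250,150,410,290,5,"pics/c5.png")
E
```

```text
t: 6.25
ee_pos: [546.9, -33.3, 119.1]
orientation: [-1.514, -1.93, -0.628]
ft_force: [0.2, -0.1, 0.5]
width: 62.6
at [546.9 -33.3 119.1] dp [-0.0068, 0.0268, -0.0299] turn [0.0005, 0.0022, 0.0005] F [ 0.2 -0.1  0.5] M [-0.41 -0.22 -0.05] q [-0.41, 0.71, 1.67, 0.62, 1.36, -0.97] w 62.6 t 6.25
```

View pics/w5.png

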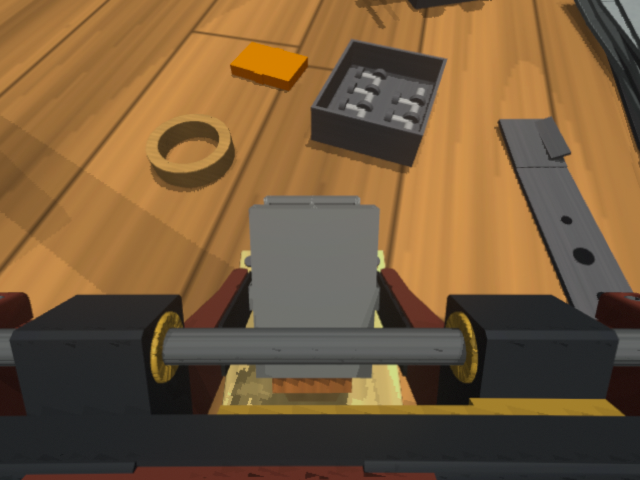

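View pics/s5.png

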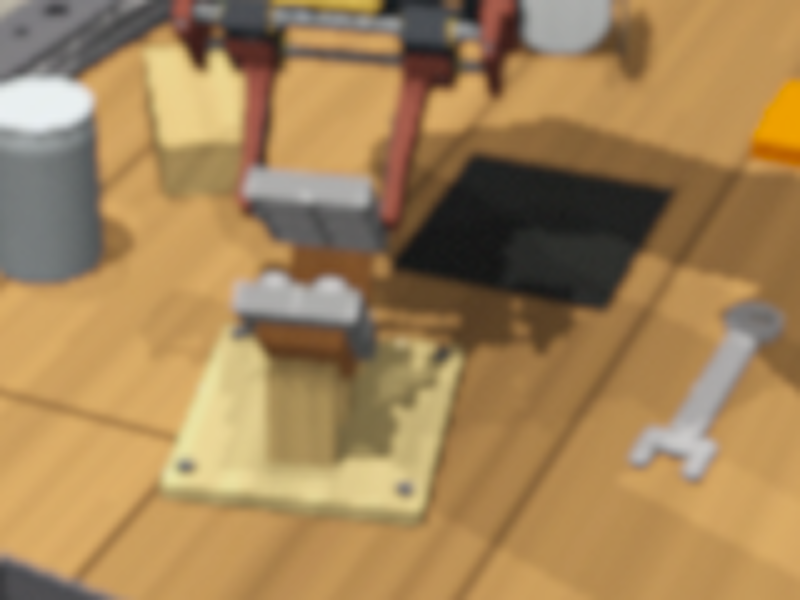

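View pics/c5.png

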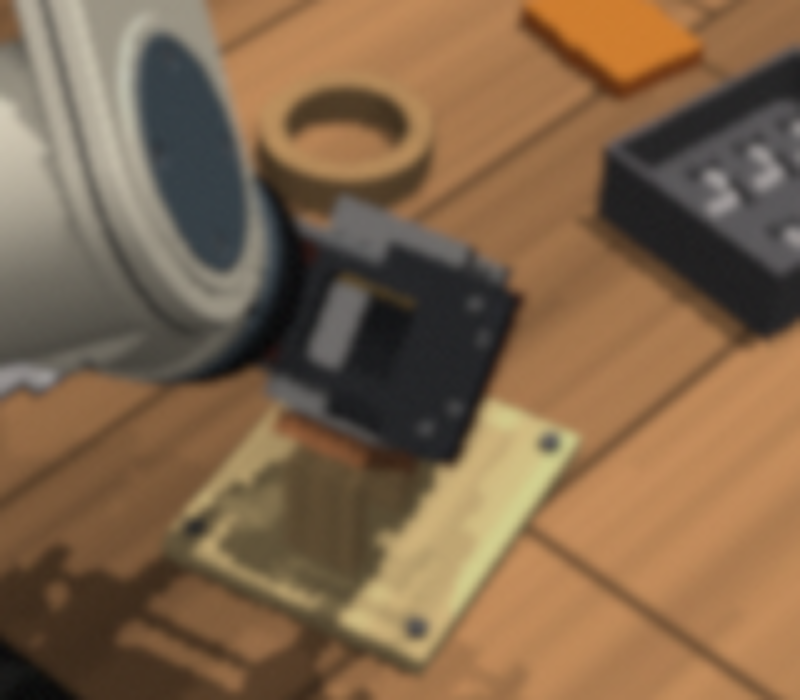

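Run:
```python
from tgt import *
w=load("w5");c=cam(w)
print(proj(c,world(V,tray([[-29.5,43.5,7],[29.5,43.5,7],[-29.5,43.5,-7],[29.5,43.5,-7]]))).round(1).tolist())
crop(w,235,180,395,270,5,"pics/w5c.png")
```

```text
[[265.2, 199.1], [361.6, 199.2], [268.2, 196.4], [358.6, 196.6]]
```

View pics/w5c.png

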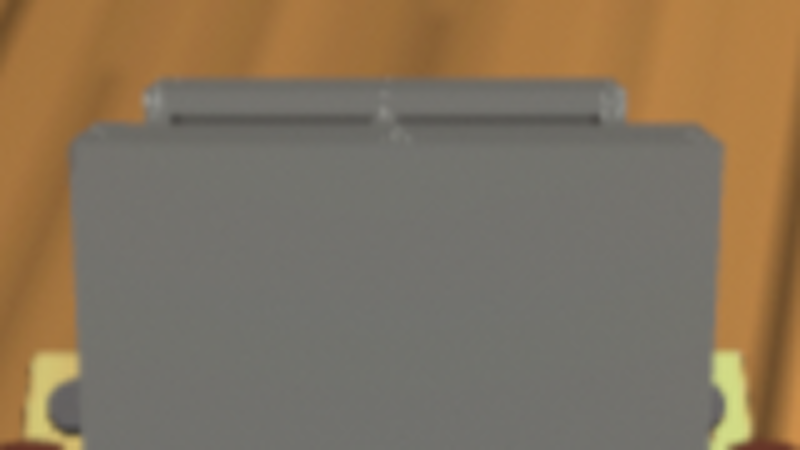

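```bash
python3 -m pendant '[{"dp":[-0.003,0.0095,-0.0098],"turn":[0,0.002,0],"claw":0.05},{"dp":[-0.0055,0.0188,-0.0206],"turn":[0,0.002,0],"claw":0.05},{"dp":[-0.006,0.0212,-0.0235],"turn":[0,0.002,0],"claw":0.05},{"dp":[-0.0065,0.0235,-0.0262],"turn":[0,0.002,0],"claw":0.05},{"dp":[-0.007,0.0255,-0.028],"turn":[0,0.002,0],"claw":0.05},{"dp":[-0.007,0.0255,-0.028],"turn":[0,0.002,0],"claw":0.05}]'
python3 - <<'E'
from tgt import *
delta(Rtool(-n),Lw+10.2*n+2.2*e1-1.2*vx)
w=grab("wrist","w6");crop(w,235,170,395,270,5,"pics/w6c.png")
E
```

```text
t: 7.0
ee_pos: [539.6, -7.2, 90.3]
orientation: [-1.514, -1.929, -0.626]
ft_force: [0.8, -1.2, -2.4]
width: 62.6
at [539.6  -7.2  90.3] dp [-0.0004, 0.0008, -0.0008] turn [0.0009, -0.0002, -0.0] F [ 0.8 -1.2 -2.4] M [-0.98 -0.37 -0.02] q [-0.37, 0.74, 1.71, 0.64, 1.29, -0.99] w 62.6 t 7.0
```

View pics/w6c.png

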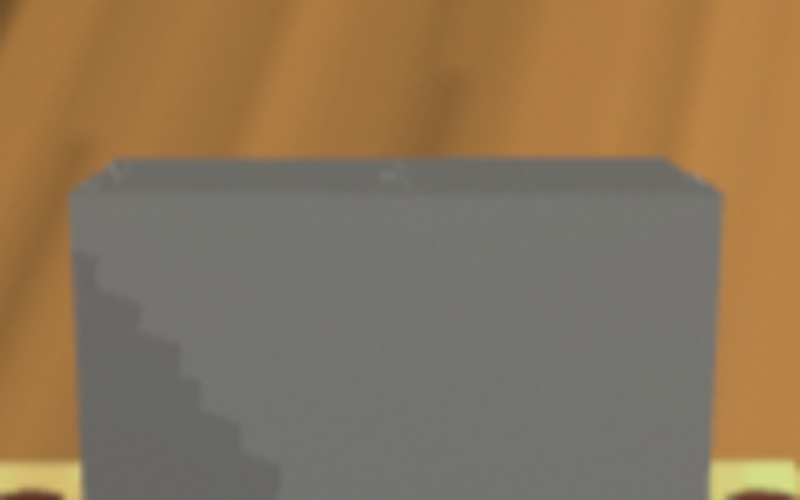

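```bash
python3 -m pendant '[{"dp":[-0.0002,0.0006,-0.0006],"turn":[0,0,0],"claw":0.05},{"dp":[-0.0004,0.001,-0.001],"turn":[0,0,0],"claw":0.05},{"dp":[-0.0004,0.001,-0.001],"turn":[0,0,0],"claw":0.05}]'
python3 - <<'E'
from tgt import *
delta(Rtool(-n),Lw+10.2*n+2.2*e1-1.2*vx)
E
```

```text
t: 7.35
ee_pos: [539.3, -6.4, 89.7]
orientation: [-1.514, -1.929, -0.626]
ft_force: [2.1, -4.4, -2.2]
width: 62.4
at [539.3  -6.4  89.7] dp [-0.0001, -0.0, -0.0002] turn [0.0007, 0.0001, 0.0003] F [ 2.1 -4.4 -2.2] M [-1.19 -0.45 -0.07] q [-0.37, 0.74, 1.71, 0.65, 1.29, -0.99] w 62.4 t 7.35
```

```bash
python3 -m pendant '[{"dp":[0.0002,-0.0006,-0.0006],"turn":[0,0,0],"claw":0.05},{"dp":[0.0002,-0.0006,-0.0006],"turn":[0,0,0],"claw":0.05},{"dp":[0,0,-0.0012],"turn":[0,0,0],"claw":0.05},{"dp":[0,0,-0.0012],"turn":[0,0,0],"claw":0.05}]'
python3 - <<'E'
from tgt import *
delta(Rtool(-n),Lw+10.2*n+2.2*e1-1.2*vx)
E
```

```text
t: 7.75
ee_pos: [538.8, -5.8, 88.6]
orientation: [-1.513, -1.927, -0.626]
ft_force: [-0.5, -2.0, -0.2]
width: 62.5
at [538.8  -5.8  88.6] dp [0.0005, -0.0006, 0.0008] turn [-0.0005, -0.0011, -0.0004] F [-0.5 -2.  -0.2] M [-0.61 -0.17  0.09] q [-0.37, 0.74, 1.71, 0.65, 1.29, -0.99] w 62.5 t 7.75
```

```bash
python3 -m pendant '[{"dp":[-0.0002,0.0007,-0.0007],"turn":[0,0,0],"claw":0.05},{"dp":[-0.0002,0.0007,-0.0007],"turn":[0,0,0],"claw":0.05}]'; python3 -m pendant '[{"dp":[-0.0002,0.0007,-0.0007],"turn":[0,0,0],"claw":0.05},{"dp":[-0.0002,0.0007,-0.0007],"turn":[0,0,0],"claw":0.05}]'
python3 - <<'E'
from tgt import *
delta(Rtool(-n),Lw+10.2*n+2.2*e1-1.2*vx)
s=grab("side","s7");crop(s,240,210,400,330,5,"pics/s7.png")
E
```

```text
t: 7.95
ee_pos: [538.8, -5.7, 88.6]
orientation: [-1.513, -1.928, -0.626]
ft_force: [-1.7, -7.3, 5.7]
width: 62.8
t: 8.15
ee_pos: [538.8, -5.7, 88.6]
orientation: [-1.513, -1.929, -0.627]
ft_force: [-2.9, -11.9, 11.1]
width: 62.4
at [538.8  -5.7  88.6] dp [0.0004, -0.0007, 0.0009] turn [0.0001, 0.0002, -0.0006] F [ -2.9 -11.9  11.1] M [-0.52  0.68  0.65] q [-0.37, 0.74, 1.71, 0.65, 1.29, -0.99] w 62.4 t 8.15
```

View pics/s7.png

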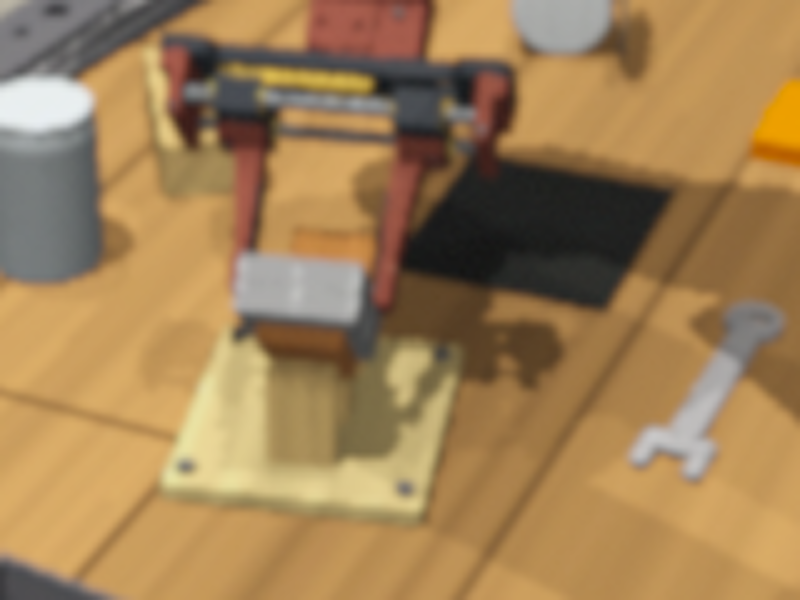

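```bash
python3 -m pendant '[{"dp":[0.0002,-0.0009,0.0009],"turn":[0,0,0],"claw":0.05},{"dp":[0.0002,-0.0009,0.0009],"turn":[0,0,0],"claw":0.0878},{"dp":[0.0002,-0.0009,0.0009],"turn":[0,0,0],"claw":0.0878},{"dp":[0.0002,-0.0009,0.0009],"turn":[0,0,0],"claw":0.0878},{"dp":[0.0002,-0.0009,0.0009],"turn":[0,0,0],"claw":0.0878}]'
python3 - <<'E'
from tgt import *
delta(Rtool(-n),Lw+10.2*n+2.2*e1-1.2*vx)
w=grab("wrist","w8");crop(w,235,170,395,340,4,"pics/w8c.png")
E
```

```text
t: 8.7
ee_pos: [538.5, -5.0, 87.8]
orientation: [-1.512, -1.927, -0.626]
ft_force: [0.2, -0.1, 0.7]
width: 87.1
at [538.5  -5.   87.8] dp [0.0007, -0.0014, 0.0016] turn [-0.0005, -0.0013, -0.0005] F [ 0.2 -0.1  0.7] M [-0.35 -0.2  -0.01] q [-0.37, 0.74, 1.71, 0.65, 1.28, -0.99] w 87.1 t 8.7
```

View pics/w8c.png

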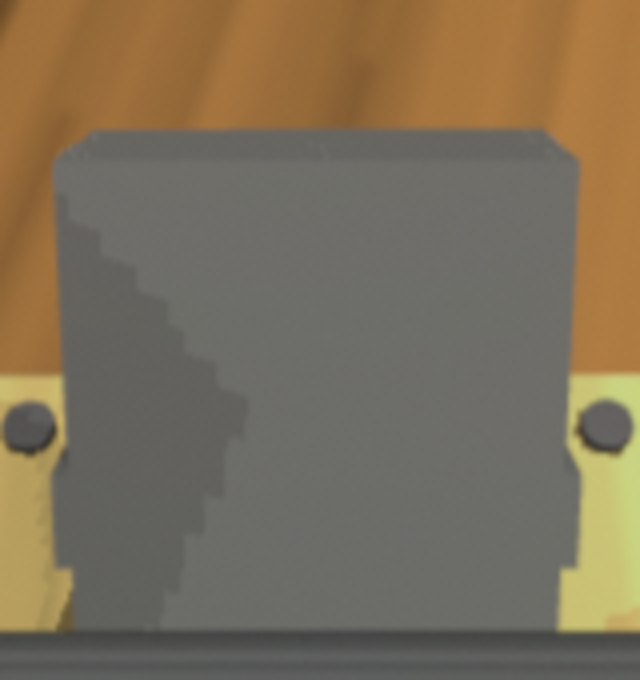

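Run:
```python
from tgt import *
w=load("w8");c=cam(w)
Tc=np.array([538.8,-5.7,88.6])
print("est empty c from contact, in nominal loaded frame", [((Tc-1.8*e1+.4*vx+3.8*n-Lw)@a).round(2) for a in (vx,e1,n)])
top=Tc+10.8*n
for h in (0,1):
  q=[]
  for px in ([248.5,209.7],[379.5,209.7],[248.4,284],[379.8,284],[248.7,311.8],[379.5,311.8]):
    d=ray(c,[px])[0]; P=c["p"]+d*(((top+h*n-c["p"])@n)/(d@n)); q.append([round(float((P-Lw)@a),1) for a in (vx,e1,n)])
  print(q)
```

```text
est empty c from contact, in nominal loaded frame [np.float64(-1.06), np.float64(0.34), np.float64(12.82)]
[[-30.7, 44.3, 19.8], [28.4, 44.3, 19.8], [-32.4, 8.6, 19.8], [30.2, 8.6, 19.8], [-32.9, -5.8, 19.8], [30.7, -5.8, 19.8]]
[[-30.5, 44.4, 20.8], [28.2, 44.4, 20.8], [-32.2, 9.0, 20.8], [30.0, 9.0, 20.8], [-32.7, -5.3, 20.8], [30.5, -5.3, 20.8]]
```

```bash
sed -i 's/^V=.*/V=(543.8,-24.7,0.240)/; s/^Rm,t0=.*/Rm,t0=valley(*V); t0[2]=44.65/' tgt.py
cat >> tgt.py <<'E'
e2=n
I0=t0+43.5*e1+14*e2; I1=t0+43.5*e2+14*e1
E
python3 -m pendant '[{"dp":[0.004,-0.017,0.018],"turn":[0,0,0],"claw":0.0878},{"dp":[0.01,-0.042,0.044],"turn":[0,0,0],"claw":0.0878},{"dp":[0.017,-0.067,0.08],"turn":[0,0,0],"claw":0.0878},{"dp":[0.017,-0.06,0.12],"turn":[-0.15,-0.035,0],"claw":0.0878},{"dp":[0.017,-0.04,0.15],"turn":[-0.29,-0.071,0],"claw":0.0878},{"dp":[0.017,-0.01,0.17],"turn":[-0.43,-0.106,0],"claw":0.0878},{"dp":[0.01,0.03,0.17],"turn":[-0.57,-0.139,0],"claw":0.0878},{"dp":[0,0.06,0.17],"turn":[-0.7,-0.17,0],"claw":0.0878}]'
python3 - <<'E'
from tgt import *
delta(Rtool(-e1),I0+70*e1)
s=grab("side","s9");crop(s,240,210,400,330,5,"pics/s9.png")
E
```

```text
t: 9.55
ee_pos: [539.4, 56.1, 260.2]
orientation: [-1.913, -2.435, -0.063]
ft_force: [-0.2, 0.1, -0.6]
width: 87.9
at [539.4  56.1 260.2] dp [-0.0124, -0.0125, -0.1254] turn [-0.8223, -0.1967, -0.0007] F [-0.2  0.1 -0.6] M [-0.07 -0.05 -0.06] q [0.05, 0.26, 1.78, 0.07, 1.11, -0.22] w 87.9 t 9.55
```

View pics/s9.png

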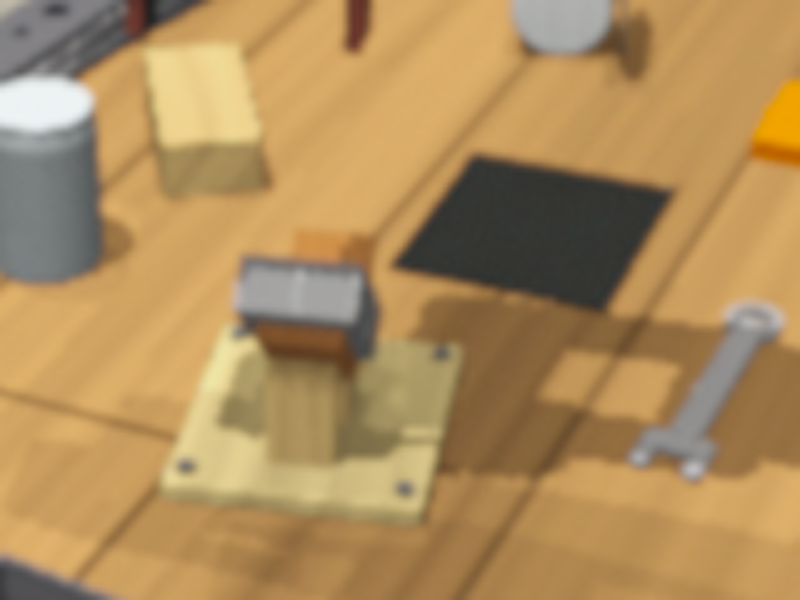

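```bash
python3 -m pendant '[{"dp":[-0.002,0.01,0],"turn":[-0.12,-0.028,0],"claw":0.0878},{"dp":[-0.004,0.02,0],"turn":[-0.24,-0.057,0],"claw":0.0878},{"dp":[-0.006,0.03,-0.01],"turn":[-0.36,-0.086,0],"claw":0.0878},{"dp":[-0.008,0.035,-0.02],"turn":[-0.48,-0.115,0],"claw":0.0878},{"dp":[-0.01,0.035,-0.03],"turn":[-0.6,-0.144,0],"claw":0.0878},{"dp":[-0.012,0.035,-0.05],"turn":[-0.72,-0.172,0],"claw":0.0878},{"dp":[-0.0124,0.03,-0.07],"turn":[-0.822,-0.197,0],"claw":0.0878},{"dp":[-0.0124,0.02,-0.09],"turn":[-0.822,-0.197,0],"claw":0.0878}]'
python3 - <<'E'
from tgt import *
delta(Rtool(-e1),I0+50*e1)
w=grab("wrist","w10");cv2.imwrite("pics/w10.png",w["pixels"])
E
```

```text
t: 10.4
ee_pos: [525.2, 75.9, 165.4]
orientation: [1.513, 1.935, -0.634]
ft_force: [0.2, -0.1, -0.6]
width: 87.4
at [525.2  75.9 165.4] dp [0.0052, -0.046, -0.0448] turn [-0.0003, -0.0084, 0.0001] F [ 0.2 -0.1 -0.6] M [ 0.31 -0.    0.01] q [0.52, 0.54, 1.87, -0.82, 1.17, 0.79] w 87.4 t 10.4
```

View pics/w10.png

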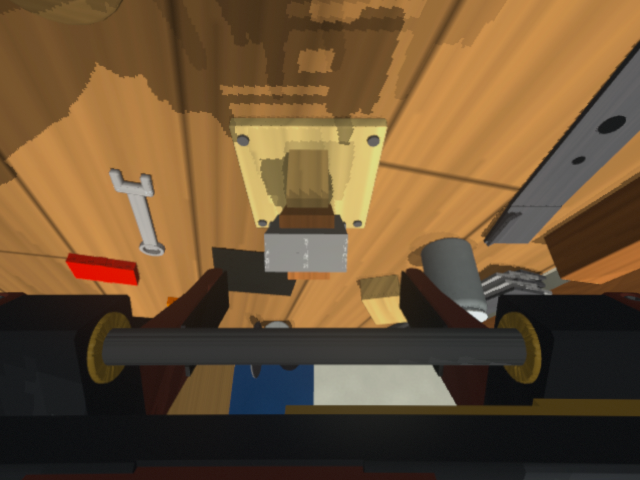

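Run:
```python
from tgt import *
w=load("w10");c=cam(w)
E=[I0+43.5*e1+a*29.5*vx+b*14*n for b in (-1,0,1) for a in (-1,1)]
print(proj(c,E).round(1).tolist()); crop(w,250,200,370,290,6,"pics/w10c.png")
```

```text
[[263.5, 231.1], [347.4, 231.7], [264.1, 250.3], [346.8, 250.9], [264.7, 269.0], [346.3, 269.5]]
```

View pics/w10c.png

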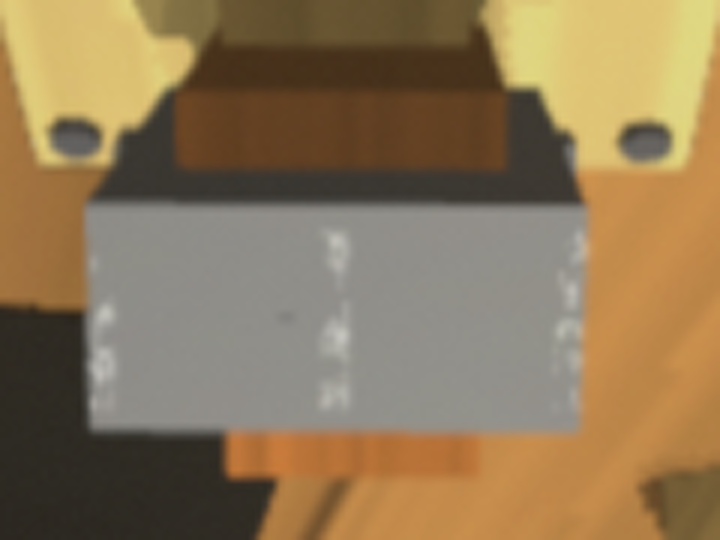

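```bash
python3 -m pendant '[{"dp":[0.003,-0.023,-0.022],"turn":[0,-0.008,0],"claw":0.0878},{"dp":[0.0054,-0.0467,-0.0441],"turn":[0,-0.008,0],"claw":0.0878},{"dp":[0.0112,-0.0704,-0.0685],"turn":[0,-0.008,0],"claw":0.0878},{"dp":[0.0141,-0.0822,-0.0807],"turn":[0,-0.008,0],"claw":0.0878},{"dp":[0.017,-0.0941,-0.0929],"turn":[0,-0.008,0],"claw":0.0878},{"dp":[0.017,-0.0941,-0.0929],"turn":[0,-0.008,0],"claw":0.0878}]'
python3 - <<'E'
from tgt import *
delta(Rtool(-e1),I0-19*e1+n)
w=grab("wrist","w11");cv2.imwrite("pics/w11.png",w["pixels"])
s=grab("side","s11");crop(s,240,210,400,330,5,"pics/s11.png")
E
```

```text
t: 11.05
ee_pos: [542.8, -21.0, 74.5]
orientation: [1.522, 1.926, -0.626]
ft_force: [0.9, -0.2, -0.2]
width: 87.7
at [542.8 -21.   74.5] dp [-0.0006, 0.0028, -0.0019] turn [-0.0035, 0.0008, 0.006] F [ 0.9 -0.2 -0.2] M [ 0.29  0.02 -0.04] q [0.35, 0.67, 1.94, -1.03, 0.96, 0.92] w 87.7 t 11.05
```

View pics/w11.png

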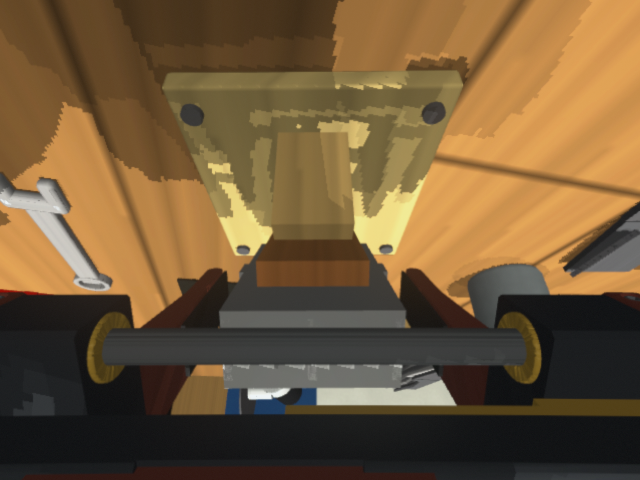

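View pics/s11.png

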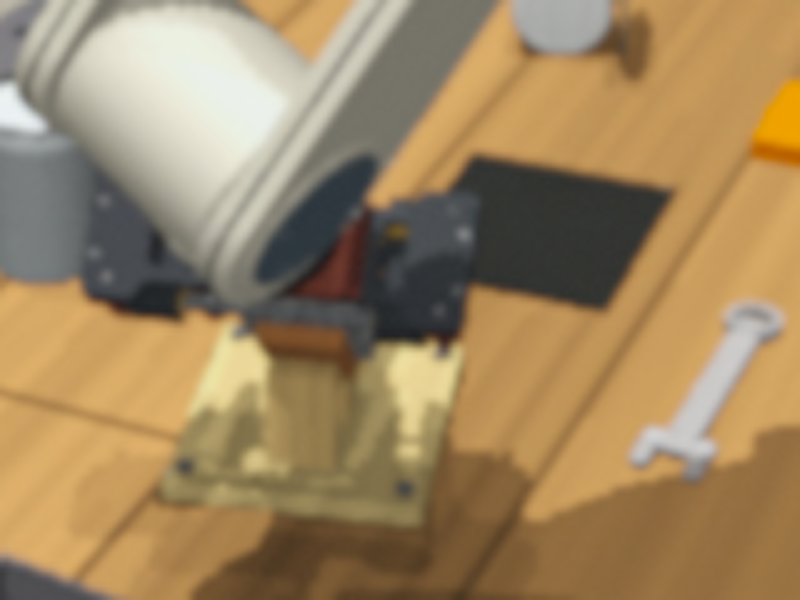

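Run:
```python
from tgt import *
from workcell import ctrl
w=load("w11");c=cam(w); o=ctrl.get_obs(); Rc=R.from_rotvec(o["orientation"]).as_matrix(); print(o["ee_pos"])
delta(Rtool(-e1),I0-19*e1+n)
for z in (-62.5,-60):
  print(z,[proj(c,o["ee_pos"]+Rc@[a*14+dx,b*29.5,z]).round(1)[0].tolist() for dx in (0,2) for a in (1,-1) for b in (-1,1)])
crop(w,200,270,420,400,3.6,"pics/w11c.png")
```

```text
[543.63353441 -19.46769376  75.6310317 ]
at [543.6 -19.5  75.6] dp [-0.0014, 0.0013, -0.0031] turn [-0.0043, 0.003, 0.0044] F [-0.5  0.4  0.5] M [ 0.25 -0.01 -0.03] q [0.35, 0.67, 1.94, -1.03, 0.96, 0.92] w 87.6 t 11.15
-62.5 [[222.4, 320.0], [409.3, 320.2], [227.6, 396.5], [403.7, 396.8], [222.0, 314.2], [409.7, 314.4], [227.3, 391.3], [404.1, 391.6]]
-60 [[224.4, 316.4], [407.2, 316.6], [229.5, 391.4], [401.9, 391.7], [224.0, 310.7], [407.6, 310.9], [229.1, 386.3], [402.2, 386.6]]
```

View pics/w11c.png

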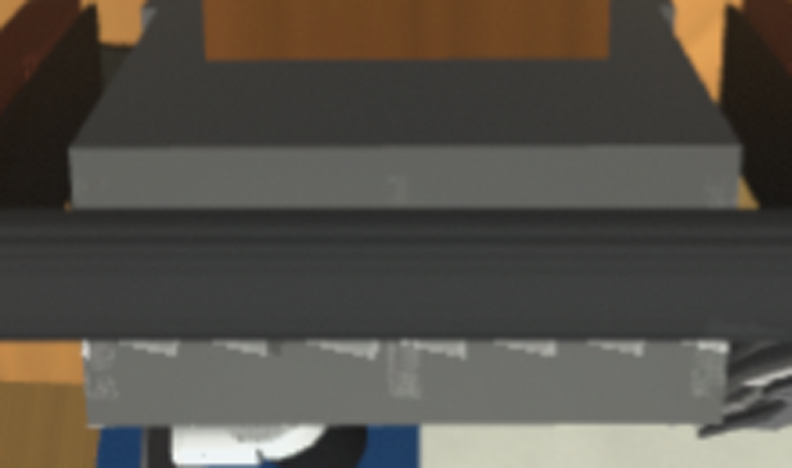

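```bash
python3 -m pendant '[{"dp":[-0.0014,0.0013,-0.003],"turn":[-0.004,0.003,0.004],"claw":0.0878},{"dp":[-0.0014,0.0013,-0.003],"turn":[-0.004,0.003,0.004],"claw":0.0878},{"dp":[-0.0014,0.0013,-0.003],"turn":[-0.004,0.003,0.004],"claw":0.0878}]'
python3 - <<'E'
from tgt import *
delta(Rtool(-e1),I0-19*e1+n)
E
```

```text
t: 11.45
ee_pos: [542.1, -17.5, 72.5]
orientation: [1.512, 1.929, -0.625]
ft_force: [0.5, -0.5, -1.3]
width: 88.0
at [542.1 -17.5  72.5] dp [0.0001, -0.0006, 0.0001] turn [-0.0005, 0.0003, -0.0015] F [ 0.5 -0.5 -1.3] M [ 0.31 -0.03 -0.06] q [0.36, 0.68, 1.94, -1.03, 0.96, 0.92] w 88.0 t 11.45
```

Aligned; close on the pair.

```bash
python3 -m pendant '[{"dp":[0,0,0],"turn":[0,0,0],"claw":0.05},{"dp":[0,0,0],"turn":[0,0,0],"claw":0.05},{"dp":[0,0,0],"turn":[0,0,0],"claw":0.05},{"dp":[0,0,0],"turn":[0,0,0],"claw":0.05},{"dp":[0,0,0],"turn":[0,0,0],"claw":0.05},{"dp":[0,0,0],"turn":[0,0,0],"claw":0.05}]'
python3 - <<'E'
from tgt import *
delta(Rtool(-e1),I0-19*e1+n)
w=grab("wrist","w12");crop(w,180,230,440,400,3,"pics/w12c.png")
E
```

```text
t: 12.05
ee_pos: [542.0, -18.2, 72.1]
orientation: [1.513, 1.929, -0.627]
ft_force: [-0.0, 0.9, 1.0]
width: 62.9
at [542.  -18.2  72.1] dp [0.0002, 0.0, 0.0005] turn [-0.0003, -0.0002, -0.0006] F [-0.   0.9  1. ] M [ 0.33 -0.03 -0.03] q [0.36, 0.68, 1.94, -1.03, 0.96, 0.92] w 62.9 t 12.05
```

View pics/w12c.png

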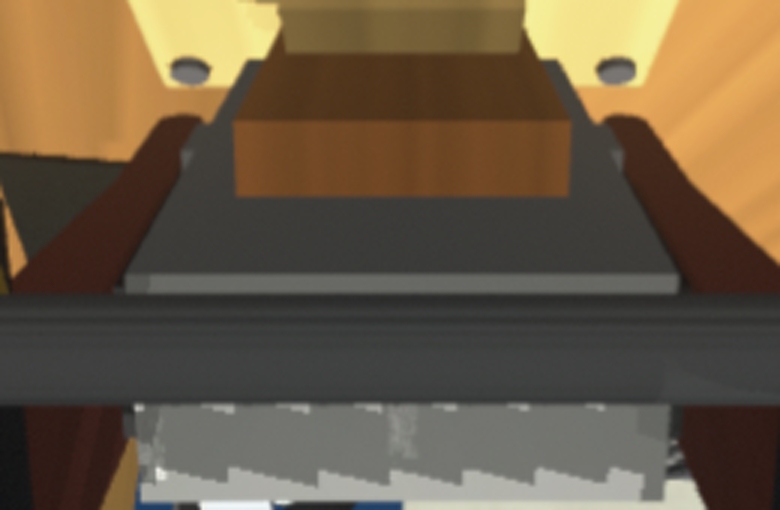

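```bash
python3 -m pendant '[{"dp":[0,0,0.004],"turn":[0,0,0],"claw":0.05},{"dp":[0,0,0.01],"turn":[0,0,0],"claw":0.05},{"dp":[0,0,0.02],"turn":[0,0,0],"claw":0.05},{"dp":[0,0,0.035],"turn":[0,0,0],"claw":0.05},{"dp":[0,0,0.055],"turn":[0,0,0],"claw":0.05},{"dp":[0,0,0.075],"turn":[0,0,0],"claw":0.05},{"dp":[0,0,0.09],"turn":[0,0,0],"claw":0.05},{"dp":[0,0,0.09],"turn":[0,0,0],"claw":0.05}]'
python3 - <<'E'
from tgt import *
delta(Rtool(-e2),I1-19*e2+np.array([0,0,40]))
s=grab("side","s13");crop(s,240,190,400,310,5,"pics/s13.png")
s=grab("scene","c13");crop(s,250,140,410,260,5,"pics/c13.png")
E
```

```text
t: 12.9
ee_pos: [543.0, -17.9, 164.7]
orientation: [1.514, 1.927, -0.622]
ft_force: [0.0, -0.7, -5.1]
width: 62.9
at [543.  -17.9 164.7] dp [0.0026, -0.014, -0.0528] turn [1.5243, 0.3768, 0.0029] F [ 0.  -0.7 -5.1] M [ 0.74  0.09 -0.01] q [0.36, 0.51, 1.93, -0.94, 1.06, 0.75] w 62.9 t 12.9
```

View pics/s13.png

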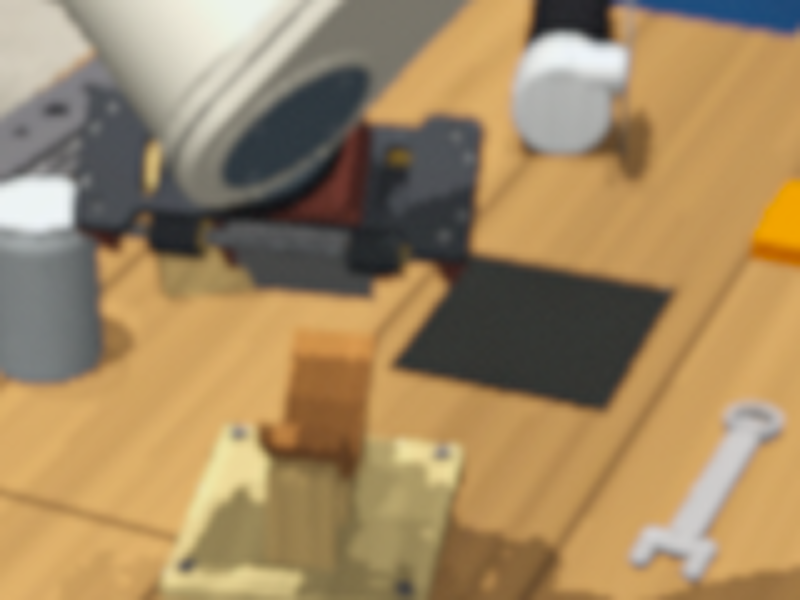

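View pics/c13.png

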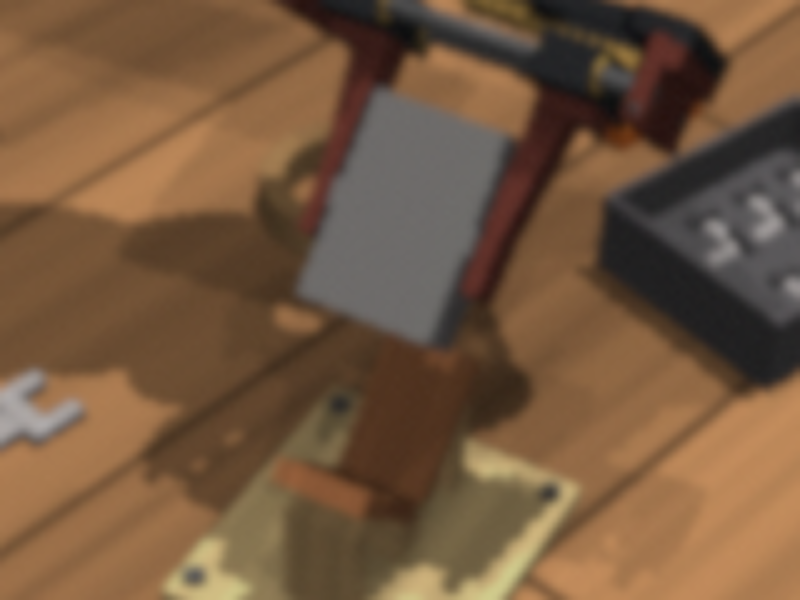

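```bash
python3 -m pendant '[{"dp":[0,0,0.005],"turn":[0.06,0.015,0],"claw":0.05},{"dp":[0,0,0.01],"turn":[0.16,0.039,0],"claw":0.05},{"dp":[0,0,0.01],"turn":[0.26,0.064,0],"claw":0.05},{"dp":[0,0,0.01],"turn":[0.36,0.089,0],"claw":0.05},{"dp":[0,0,0.01],"turn":[0.46,0.114,0],"claw":0.05},{"dp":[0,0,0.01],"turn":[0.56,0.138,0],"claw":0.05},{"dp":[0,0,0.01],"turn":[0.66,0.163,0],"claw":0.05},{"dp":[0,0,0.01],"turn":[0.76,0.188,0],"claw":0.05}]'
python3 -m pendant '[{"dp":[0,0,0],"turn":[0.1,0.025,0],"claw":0.05},{"dp":[0,0,0],"turn":[0.2,0.049,0],"claw":0.05},{"dp":[0,0,0],"turn":[0.3,0.074,0],"claw":0.05},{"dp":[0,0,0],"turn":[0.4,0.099,0],"claw":0.05},{"dp":[0,0,0],"turn":[0.5,0.124,0],"claw":0.05},{"dp":[0,0,0],"turn":[0.6,0.148,0],"claw":0.05},{"dp":[0,0,0],"turn":[0.7,0.173,0],"claw":0.05},{"dp":[0,0,0],"turn":[0.764,0.189,0.003],"claw":0.05}]'
python3 - <<'E'
from tgt import *
delta(Rtool(-e2),I1-19*e2+np.array([0,0,40]))
s=grab("side","s14");crop(s,240,190,400,310,5,"pics/s14.png")
s=grab("scene","c14");crop(s,250,140,410,260,5,"pics/c14.png")
w=grab("wrist","w14");cv2.imwrite("pics/w14.png",w["pixels"])
E
```

```text
t: 13.8
ee_pos: [541.1, -18.3, 171.3]
orientation: [-1.935, -2.47, 0.002]
ft_force: [0.2, 0.5, -4.9]
width: 63.2
t: 14.6
ee_pos: [541.0, -19.1, 170.2]
orientation: [-1.507, -1.926, -0.623]
ft_force: [-0.6, 0.2, -5.0]
width: 62.6
at [541.  -19.1 170.2] dp [0.0045, -0.0128, -0.0583] turn [-0.0025, -0.0048, -0.0051] F [-0.6  0.2 -5. ] M [-0.77 -0.25 -0.02] q [-0.39, 0.62, 1.68, 0.61, 1.42, -0.91] w 62.6 t 14.6
```

View pics/s14.png

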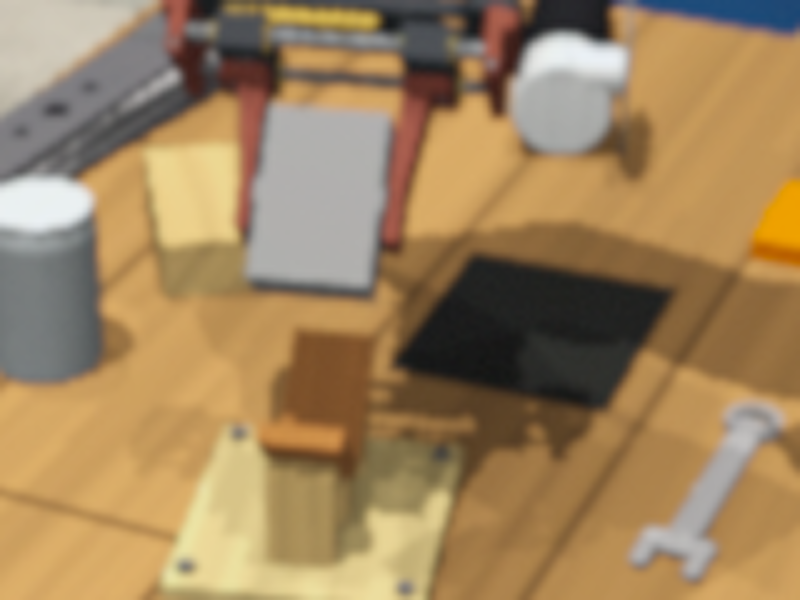

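View pics/w14.png

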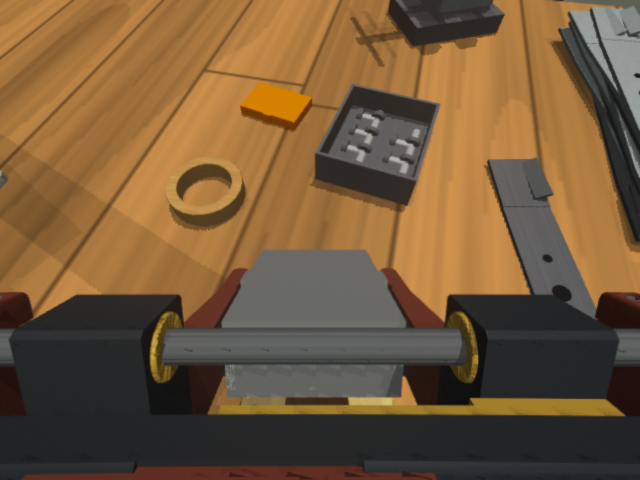

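```bash
python3 -m pendant '[{"dp":[0.002,-0.006,-0.02],"turn":[-0.002,-0.005,-0.005],"claw":0.05},{"dp":[0.0045,-0.0128,-0.04],"turn":[-0.002,-0.005,-0.005],"claw":0.05},{"dp":[0.0045,-0.0128,-0.06],"turn":[-0.002,-0.005,-0.005],"claw":0.05},{"dp":[0.0045,-0.0128,-0.075],"turn":[-0.002,-0.005,-0.005],"claw":0.05},{"dp":[0.0045,-0.0128,-0.086],"turn":[-0.002,-0.005,-0.005],"claw":0.05},{"dp":[0.0045,-0.0128,-0.086],"turn":[-0.002,-0.005,-0.005],"claw":0.05},{"dp":[0.0045,-0.0128,-0.086],"turn":[-0.002,-0.005,-0.005],"claw":0.05}]'
python3 - <<'E'
from tgt import *
delta(Rtool(-e2),I1-19*e2)
s=grab("side","s15");crop(s,240,190,400,310,5,"pics/s15.png")
s=grab("scene","c15");crop(s,250,140,410,260,5,"pics/c15.png")
E
```

```text
t: 15.45
ee_pos: [546.6, -30.8, 86.4]
orientation: [-1.514, -1.934, -0.628]
ft_force: [-0.4, -0.9, -3.8]
width: 62.8
at [546.6 -30.8  86.4] dp [-0.001, -0.0011, -0.0145] turn [0.0029, 0.0044, -0.0009] F [-0.4 -0.9 -3.8] M [-0.75 -0.3  -0.02] q [-0.4, 0.75, 1.67, 0.62, 1.31, -1.0] w 62.8 t 15.45
```

View pics/s15.png

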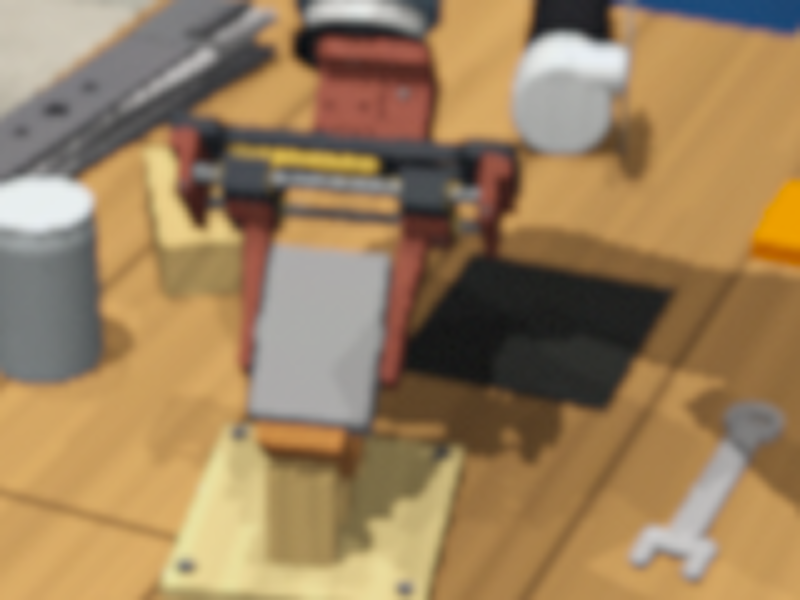

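View pics/c15.png

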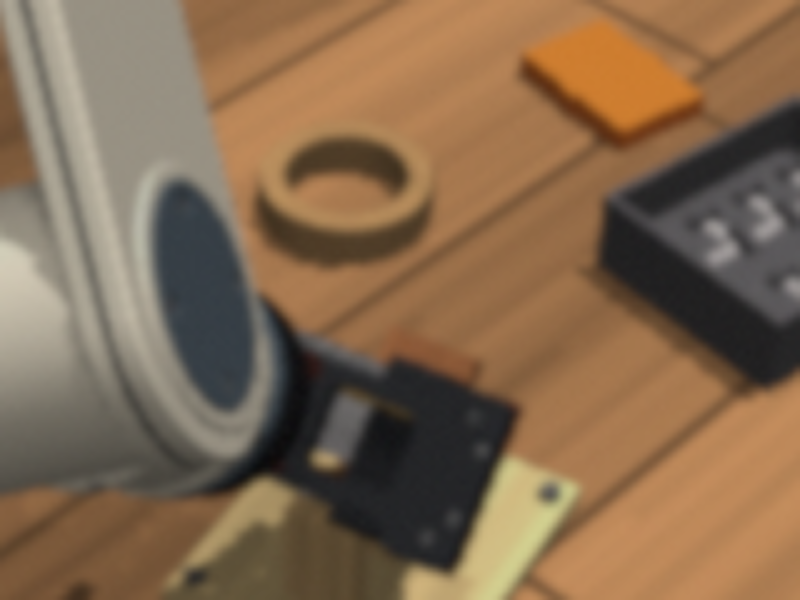

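Lower stepwise, watching force.

```bash
python3 -m pendant '[{"dp":[-0.001,-0.001,-0.006],"turn":[0.003,0.004,0],"claw":0.05},{"dp":[-0.001,-0.001,-0.01],"turn":[0.003,0.004,0],"claw":0.05},{"dp":[-0.001,-0.001,-0.012],"turn":[0.003,0.004,0],"claw":0.05},{"dp":[-0.001,-0.001,-0.012],"turn":[0.003,0.004,0],"claw":0.05},{"dp":[-0.001,-0.001,-0.012],"turn":[0.003,0.004,0],"claw":0.05}]'
python3 - <<'E'
from tgt import *
delta(Rtool(-e2),I1-19*e2)
E
```

```text
t: 16.05
ee_pos: [545.4, -32.1, 74.0]
orientation: [-1.513, -1.928, -0.627]
ft_force: [-0.5, 0.1, -3.1]
width: 62.7
at [545.4 -32.1  74. ] dp [0.0002, 0.0001, -0.0021] turn [-0.0004, 0.0001, -0.0003] F [-0.5  0.1 -3.1] M [-0.78 -0.29  0.03] q [-0.41, 0.78, 1.67, 0.63, 1.3, -1.01] w 62.7 t 16.05
```

```bash
python3 -m pendant '[{"dp":[0,0,-0.001],"turn":[0,0,0],"claw":0.05},{"dp":[0,0,-0.0015],"turn":[0,0,0],"claw":0.05},{"dp":[0,0,-0.0015],"turn":[0,0,0],"claw":0.05}]'; python3 -m pendant '[{"dp":[0,0,-0.001],"turn":[0,0,0],"claw":0.05},{"dp":[0,0,-0.001],"turn":[0,0,0],"claw":0.05},{"dp":[0,0,-0.001],"turn":[0,0,0],"claw":0.05}]'
python3 - <<'E'
from tgt import *
delta(Rtool(-e2),I1-19*e2)
E
```

```text
t: 16.35
ee_pos: [545.4, -32.0, 72.6]
orientation: [-1.513, -1.929, -0.627]
ft_force: [0.9, -0.0, -4.8]
width: 62.5
t: 16.65
ee_pos: [545.4, -31.9, 71.8]
orientation: [-1.512, -1.928, -0.627]
ft_force: [-0.2, 0.9, -2.2]
width: 62.6
at [545.4 -31.9  71.8] dp [0.0001, -0.0, 0.0001] turn [-0.0007, 0.0003, -0.0005] F [-0.2  0.9 -2.2] M [-0.44 -0.24 -0.04] q [-0.41, 0.78, 1.67, 0.63, 1.3, -1.01] w 62.6 t 16.65
```

Moment and force start to change, so first contact is happening; continue gently.

```bash
python3 -m pendant '[{"dp":[0,0,-0.001],"turn":[0,0,0],"claw":0.05},{"dp":[0,0,-0.001],"turn":[0,0,0],"claw":0.05},{"dp":[0,0,-0.001],"turn":[0,0,0],"claw":0.05}]'; python3 -m pendant '[{"dp":[0,0,-0.001],"turn":[0,0,0],"claw":0.05},{"dp":[0,0,-0.001],"turn":[0,0,0],"claw":0.05},{"dp":[0,0,-0.001],"turn":[0,0,0],"claw":0.05}]'
python3 - <<'E'
from tgt import *
delta(Rtool(-e2),I1-19*e2)
E
```

```text
t: 16.95
ee_pos: [545.4, -31.6, 71.4]
orientation: [-1.511, -1.928, -0.628]
ft_force: [-1.0, 3.1, 5.9]
width: 63.0
t: 17.25
ee_pos: [545.5, -31.6, 71.4]
orientation: [-1.511, -1.927, -0.629]
ft_force: [-1.8, 1.1, 11.4]
width: 62.7
at [545.5 -31.6  71.4] dp [0.0001, -0.0003, 0.0005] turn [-0.003, 0.0002, -0.0009] F [-1.8  1.1 11.4] M [1.02 0.53 0.23] q [-0.41, 0.78, 1.67, 0.63, 1.3, -1.02] w 62.7 t 17.25
```

```bash
python3 -m pendant '[{"dp":[0,0,0.0012],"turn":[0,0,0],"claw":0.05},{"dp":[0,0,0.0015],"turn":[0,0,0],"claw":0.0878},{"dp":[0,0,0.0015],"turn":[0,0,0],"claw":0.0878},{"dp":[0,0,0.0015],"turn":[0,0,0],"claw":0.0878},{"dp":[0,0,0.0015],"turn":[0,0,0],"claw":0.0878}]'
python3 - <<'E'
from tgt import *
delta(Rtool(-e2),I1-19*e2)
s=grab("side","s16");crop(s,240,190,400,310,5,"pics/s16.png")
w=grab("wrist","w16");crop(w,180,230,440,400,3,"pics/w16c.png")
E
```

```text
t: 17.75
ee_pos: [545.5, -32.2, 70.9]
orientation: [-1.513, -1.929, -0.627]
ft_force: [0.6, 0.3, 0.0]
width: 87.1
at [545.5 -32.2  70.9] dp [0.0001, 0.0003, 0.001] turn [0.0, 0.0003, -0.0003] F [0.6 0.3 0. ] M [-0.36 -0.16  0.03] q [-0.41, 0.78, 1.67, 0.63, 1.29, -1.01] w 87.1 t 17.75
```

View pics/s16.png

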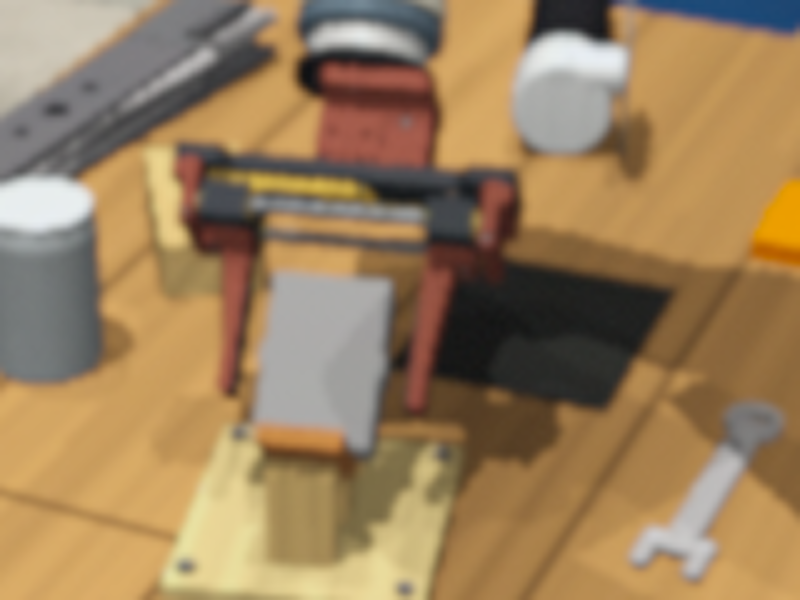

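View pics/w16c.png

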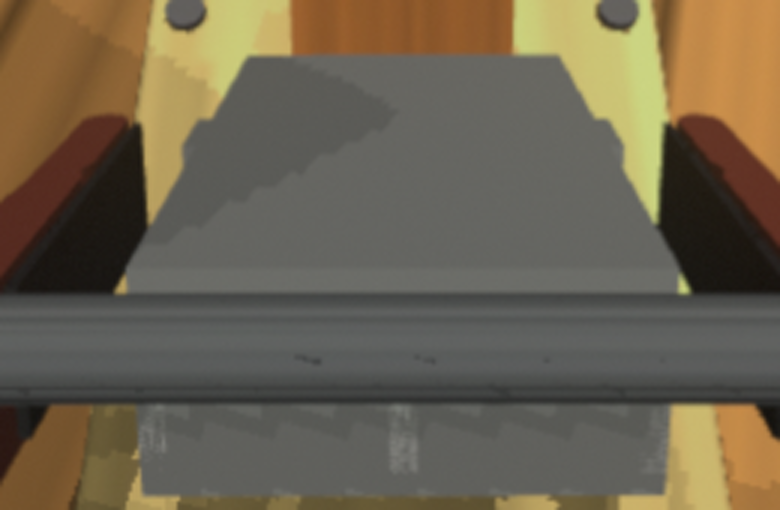

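```bash
python3 -m pendant '[{"dp":[0.004,-0.017,0.018],"turn":[0,0,0],"claw":0.0878},{"dp":[0.01,-0.042,0.044],"turn":[0,0,0],"claw":0.0878},{"dp":[0.017,-0.067,0.08],"turn":[0,0,0],"claw":0.0878},{"dp":[0.017,-0.06,0.12],"turn":[-0.15,-0.035,0],"claw":0.0878},{"dp":[0.017,-0.04,0.15],"turn":[-0.29,-0.071,0],"claw":0.0878},{"dp":[0.017,-0.01,0.17],"turn":[-0.43,-0.106,0],"claw":0.0878},{"dp":[0.01,0.03,0.17],"turn":[-0.57,-0.139,0],"claw":0.0878},{"dp":[0,0.06,0.17],"turn":[-0.7,-0.17,0],"claw":0.0878}]'
python3 - <<'E'
from tgt import *
delta(Rtool(-e1),t0+43.5*e2+77*e1)
E
```

```text
t: 18.65
ee_pos: [546.3, 29.3, 243.3]
orientation: [-1.912, -2.436, -0.063]
ft_force: [-0.3, 0.6, -1.2]
width: 88.2
at [546.3  29.3 243.3] dp [-0.0081, -0.031, -0.1134] turn [-0.8219, -0.1962, -0.0018] F [-0.3  0.6 -1.2] M [-0.06 -0.1  -0.05] q [-0.0, 0.29, 1.78, 0.07, 1.08, -0.27] w 88.2 t 18.65
```

```bash
python3 -m pendant '[{"dp":[-0.002,0.005,0],"turn":[-0.12,-0.028,0],"claw":0.0878},{"dp":[-0.004,0.01,0],"turn":[-0.24,-0.057,0],"claw":0.0878},{"dp":[-0.006,0.01,-0.01],"turn":[-0.36,-0.086,0],"claw":0.0878},{"dp":[-0.008,0.01,-0.02],"turn":[-0.48,-0.115,0],"claw":0.0878},{"dp":[-0.008,0.005,-0.03],"turn":[-0.6,-0.144,0],"claw":0.0878},{"dp":[-0.008,0,-0.05],"turn":[-0.72,-0.172,-0.001],"claw":0.0878},{"dp":[-0.008,-0.01,-0.07],"turn":[-0.822,-0.196,-0.002],"claw":0.0878},{"dp":[-0.008,-0.031,-0.1],"turn":[-0.822,-0.196,-0.002],"claw":0.0878}]'
python3 -m pendant '[{"dp":[0,0,0],"turn":[0,0,0],"claw":0.0878},{"dp":[0,0,0],"turn":[0,0,0],"claw":0.0878}]'
python3 - <<'E'
from tgt import *
delta(Rtool(-e1),t0+43.5*e2+77*e1)
w=grab("wrist","w18");cv2.imwrite("pics/w18.png",w["pixels"]);c=cam(w)
E=[t0+43.5*e2+28*e1+a*29.5*vx+b*43.5*e2 for b in (-1,1) for a in (-1,1)]+[t0+43.5*e2+28*e1+a*31.5*vx+b*6*e2 for b in (-1,1) for a in (-1,1)]
print(proj(c,E).round(1).tolist()); crop(w,220,150,400,330,4,"pics/w18c.png")
E
```

```text
t: 19.45
ee_pos: [537.8, -0.8, 139.7]
orientation: [1.514, 1.934, -0.629]
ft_force: [0.3, 0.4, 0.1]
width: 87.9
t: 19.65
ee_pos: [537.3, -3.2, 141.0]
orientation: [1.521, 1.932, -0.632]
ft_force: [0.3, -0.4, -0.0]
width: 87.6
at [537.3  -3.2 141. ] dp [0.0009, 0.0015, -0.0112] turn [-0.004, -0.0069, 0.0054] F [ 0.3 -0.4 -0. ] M [ 0.31 -0.    0.03] q [0.38, 0.55, 1.93, -0.93, 1.05, 0.79] w 87.6 t 19.65
[[269.3, 176.3], [362.3, 176.3], [273.2, 303.5], [358.1, 303.7], [268.0, 234.0], [363.4, 234.1], [268.6, 251.5], [362.8, 251.6]]
```

View pics/w18.png

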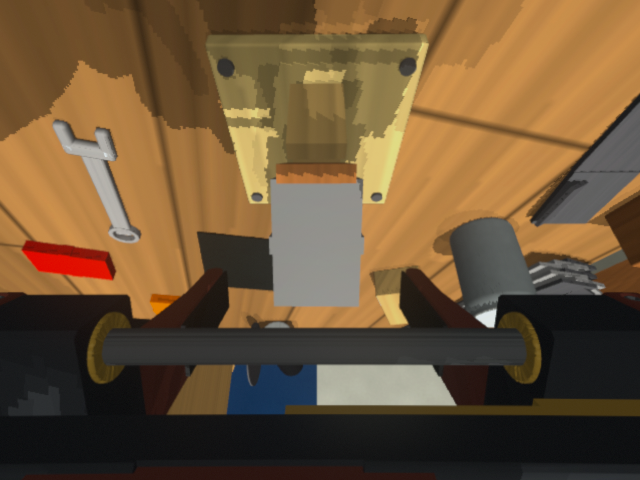

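View pics/w18c.png

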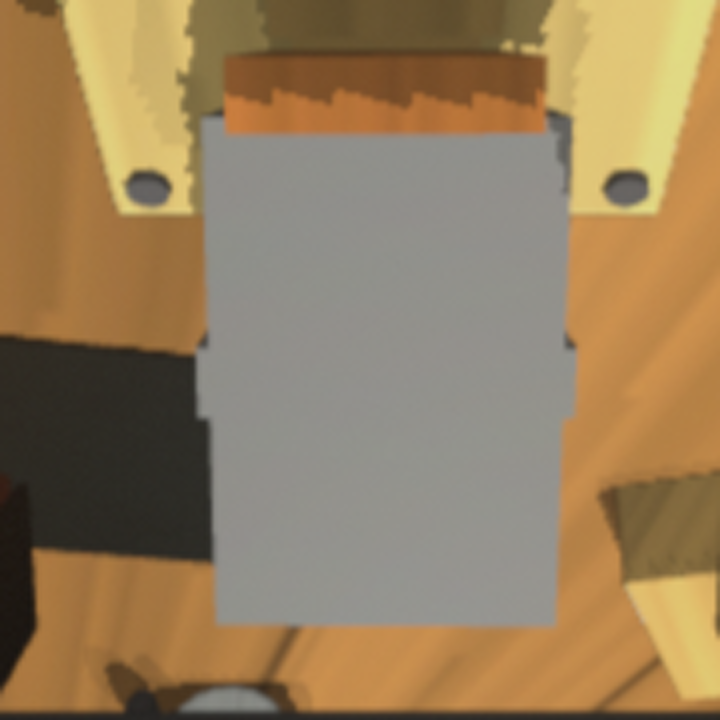

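Run:
```python
from tgt import *
delta(Rtool(-e1),t0+44.5*e2+42*e1+.5*vx)
delta(Rtool(-e1),t0+44.5*e2+17*e1+.5*vx)
```

```text
at [538.   -2.9 141.9] dp [0.0067, -0.0234, -0.0361] turn [-0.0048, -0.0048, 0.0053] F [-1.  -0.4 -0. ] M [ 0.31 -0.02 -0.01] q [0.38, 0.55, 1.93, -0.93, 1.05, 0.79] w 87.7 t 19.7
at [538.   -2.9 141.9] dp [0.0109, -0.0406, -0.0538] turn [-0.0048, -0.0048, 0.0053] F [-1.  -0.4 -0. ] M [ 0.31 -0.02 -0.01] q [0.38, 0.55, 1.93, -0.93, 1.05, 0.79] w 87.7 t 19.7
```

```bash
python3 -m pendant '[{"dp":[0.003,-0.01,-0.018],"turn":[-0.004,-0.005,0.005],"claw":0.0878},{"dp":[0.0065,-0.0234,-0.036],"turn":[-0.004,-0.005,0.005],"claw":0.0878},{"dp":[0.0065,-0.0234,-0.036],"turn":[-0.004,-0.005,0.005],"claw":0.0878},{"dp":[0.0065,-0.0234,-0.036],"turn":[-0.004,-0.005,0.005],"claw":0.0878}]'
python3 - <<'E'
from tgt import *
from workcell import ctrl
delta(Rtool(-e1),t0+44.5*e2+17*e1+.5*vx)
w=grab("wrist","w19");c=cam(w);crop(w,200,170,420,340,3.6,"pics/w19c.png")
o=ctrl.get_obs();Rc=R.from_rotvec(o["orientation"]).as_matrix()
print(o["ee_pos"],(o["ee_pos"]-t0)@np.c_[vx,e1,e2])
# if pads centred on boss (x=0), top surface depth d ahead of TCP
for d in (12,14,16): print(d,[proj(c,o["ee_pos"]+Rc@[x,y,d]).round(1)[0].tolist() for x in (6,-6) for y in (-31.5,31.5)])
E
```

```text
t: 20.1
ee_pos: [544.7, -26.1, 106.5]
orientation: [1.514, 1.928, -0.625]
ft_force: [0.5, 0.4, 0.7]
width: 87.7
at [544.7 -26.1 106.5] dp [0.0042, -0.0173, -0.0183] turn [-0.0009, 0.0012, 0.0004] F [0.5 0.4 0.7] M [ 0.28 -0.01  0.01] q [0.34, 0.61, 1.95, -1.0, 0.99, 0.86] w 87.7 t 20.1
[544.84895558 -25.90628308 106.61524181] [ 0.73215373 42.81120997 44.8208754 ]
12 [[255.1, 267.6], [371.9, 267.6], [256.0, 288.4], [371.0, 288.4]]
14 [[255.7, 266.4], [371.3, 266.4], [256.6, 287.1], [370.4, 287.0]]
16 [[256.3, 265.3], [370.7, 265.3], [257.2, 285.7], [369.8, 285.7]]
```

View pics/w19c.png

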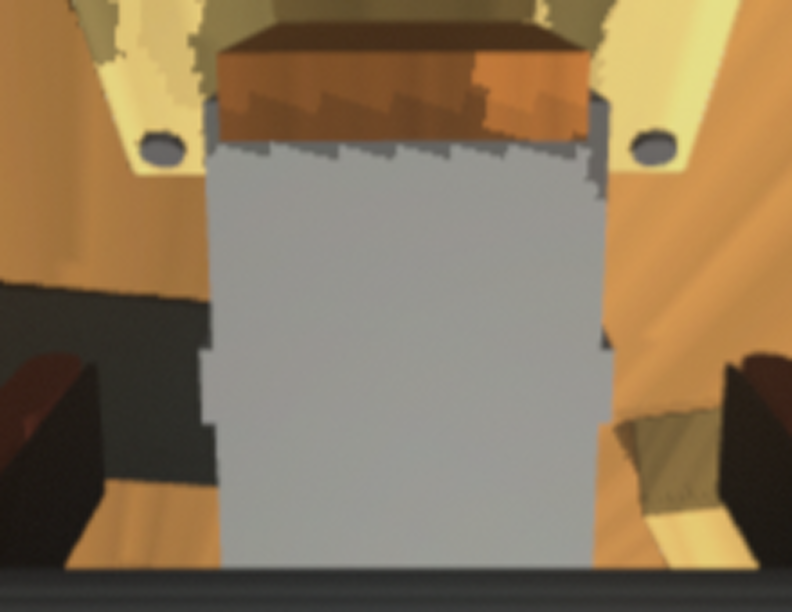

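```bash
python3 -m pendant '[{"dp":[0.002,-0.0087,-0.0092],"turn":[0,0,0],"claw":0.0878},{"dp":[0.0033,-0.0139,-0.0147],"turn":[0,0,0],"claw":0.0878},{"dp":[0.0042,-0.0173,-0.0183],"turn":[0,0,0],"claw":0.0878},{"dp":[0.0042,-0.0173,-0.0183],"turn":[0,0,0],"claw":0.0878},{"dp":[0.0042,-0.0173,-0.0183],"turn":[0,0,0],"claw":0.0878}]'
python3 - <<'E'
from tgt import *
from workcell import ctrl
delta(Rtool(-e1),t0+44.5*e2+17*e1+.5*vx)
w=grab("wrist","w20");c=cam(w);crop(w,200,170,420,340,3.6,"pics/w20c.png")
o=ctrl.get_obs();Rc=R.from_rotvec(o["orientation"]).as_matrix()
print((o["ee_pos"]-t0)@np.c_[vx,e1,e2])
for d in (-9,-11,-13): print(d,[proj(c,o["ee_pos"]+Rc@[x,y,d]).round(1)[0].tolist() for x in (6,-6) for y in (-31.5,31.5)])
E
```

```text
t: 20.65
ee_pos: [548.0, -43.9, 86.6]
orientation: [1.513, 1.929, -0.628]
ft_force: [0.8, -0.5, -0.0]
width: 87.8
at [548.  -43.9  86.6] dp [0.0009, 0.0005, 0.0015] turn [-0.0002, -0.0012, -0.0001] F [ 0.8 -0.5 -0. ] M [ 0.3  -0.03 -0.03] q [0.3, 0.65, 1.95, -1.05, 0.95, 0.88] w 87.8 t 20.65
[-0.32791132 15.93505157 43.59587637]
-9 [[247.6, 281.6], [379.0, 281.6], [248.7, 304.8], [377.9, 304.7]]
-11 [[246.8, 283.1], [379.8, 283.1], [248.0, 306.5], [378.6, 306.5]]
-13 [[246.0, 284.7], [380.6, 284.6], [247.2, 308.3], [379.4, 308.3]]
```

View pics/w20c.png

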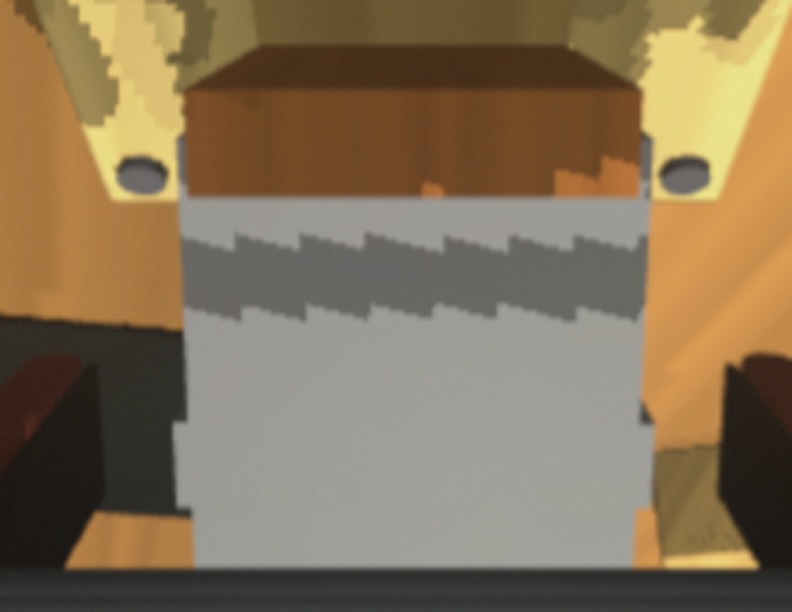

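```bash
python3 -m pendant '[{"dp":[0.0009,0.0005,0.0015],"turn":[0,0,0],"claw":0.0878},{"dp":[0.0009,0.0005,0.0015],"turn":[0,0,0],"claw":0.0878},{"dp":[0.0009,0.0005,0.0015],"turn":[0,0,0],"claw":0.05},{"dp":[0.0009,0.0005,0.0015],"turn":[0,0,0],"claw":0.05},{"dp":[0.0009,0.0005,0.0015],"turn":[0,0,0],"claw":0.05},{"dp":[0.0009,0.0005,0.0015],"turn":[0,0,0],"claw":0.05},{"dp":[0.0009,0.0005,0.0015],"turn":[0,0,0],"claw":0.05}]'
python3 - <<'E'
from tgt import *
from workcell import ctrl
delta(Rtool(-e1),t0+44.5*e2+17*e1+.5*vx)
w=grab("wrist","w21");c=cam(w);crop(w,200,170,420,340,3.6,"pics/w21c.png")
s=grab("scene","c21");crop(s,250,160,410,280,5,"pics/c21.png")
o=ctrl.get_obs();print((o["ee_pos"]-t0)@np.c_[vx,e1,e2])
E
```

```text
t: 21.4
ee_pos: [548.9, -43.2, 88.3]
orientation: [1.513, 1.929, -0.627]
ft_force: [-0.4, 0.6, 0.7]
width: 62.6
at [548.9 -43.2  88.3] dp [-0.0, -0.0002, -0.0002] turn [-0.0003, -0.0008, -0.0003] F [-0.4  0.6  0.7] M [ 0.21  0.06 -0.11] q [0.31, 0.65, 1.95, -1.05, 0.95, 0.88] w 62.6 t 21.4
[ 0.59044662 17.23587483 44.46263091]
```

View pics/w21c.png

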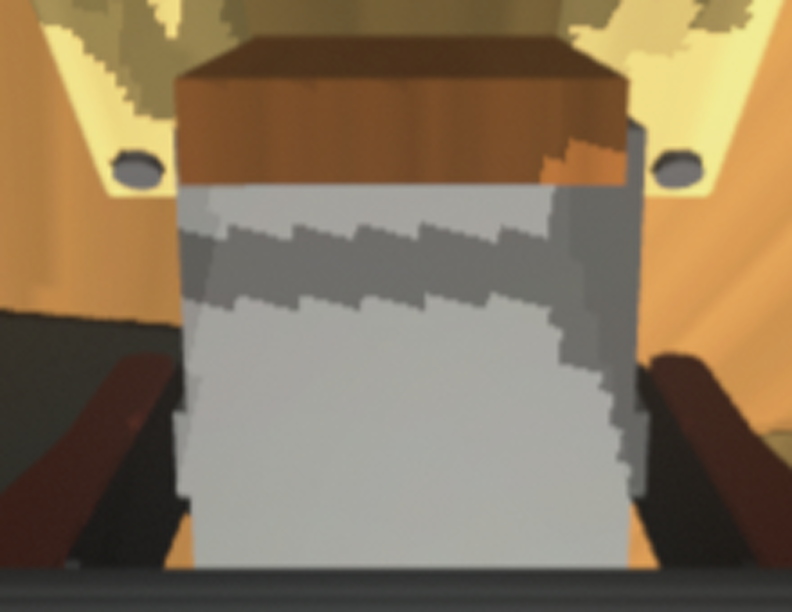

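View pics/c21.png

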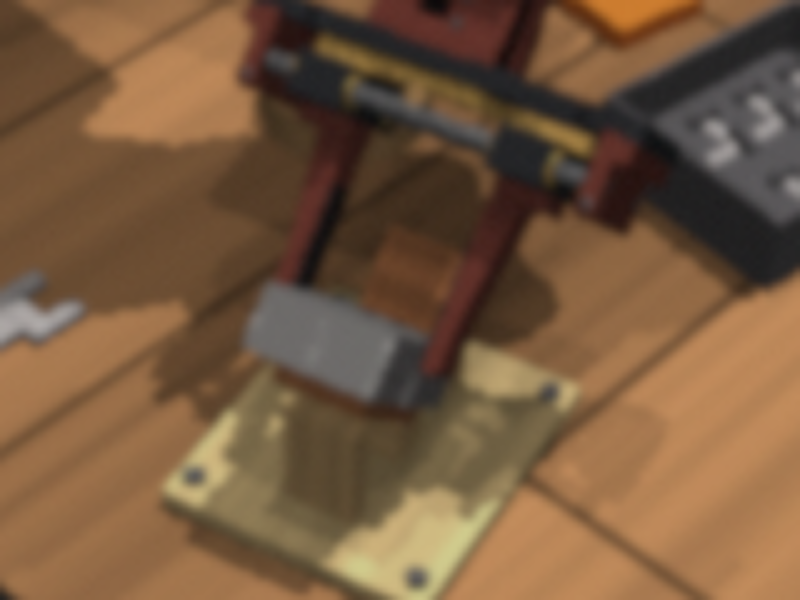

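```bash
python3 -m pendant '[{"dp":[-0.0003,0.0014,0.0014],"turn":[0,0,0],"claw":0.05},{"dp":[-0.0007,0.0027,0.0028],"turn":[0,0,0],"claw":0.05},{"dp":[-0.001,0.0041,0.0042],"turn":[0,0,0],"claw":0.05},{"dp":[-0.001,0.0041,0.0042],"turn":[0,0,0],"claw":0.05}]'
python3 - <<'E'
from tgt import *
from workcell import ctrl
s=grab("scene","c22");crop(s,280,200,360,260,10,"pics/c22.png")
o=ctrl.get_obs();print(o["ft_force"],o["moment"],(o["ee_pos"]-t0)@np.c_[vx,e1,e2])
E
```

```text
t: 21.9
ee_pos: [548.1, -39.0, 92.7]
orientation: [1.513, 1.929, -0.627]
ft_force: [0.4, -1.3, -0.6]
width: 62.7
[ 0.02031044 -0.92542474 -0.29613862] [ 0.25776235 -0.05379286  0.00883214] [ 0.75433606 23.3713892  44.48915962]
```

View pics/c22.png

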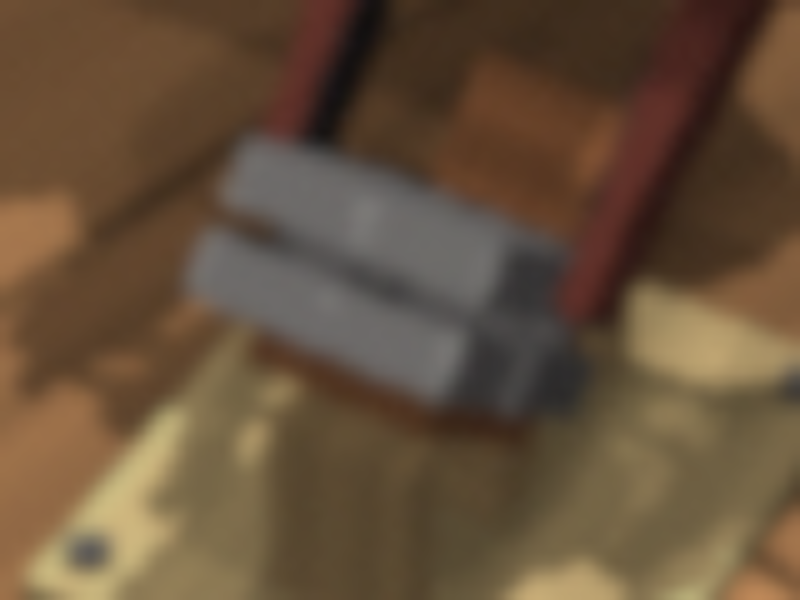

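Lower tray stays; only the upper lifts. Continue along the normal.

```bash
python3 -m pendant '[{"dp":[-0.0005,0.0021,0.0021],"turn":[0,0,0],"claw":0.05},{"dp":[-0.001,0.0041,0.0042],"turn":[0,0,0],"claw":0.05},{"dp":[-0.0015,0.0062,0.0064],"turn":[0,0,0],"claw":0.05},{"dp":[-0.002,0.0082,0.0085],"turn":[0,0,0],"claw":0.05},{"dp":[-0.0034,0.0137,0.0141],"turn":[0,0,0],"claw":0.05},{"dp":[-0.0067,0.0275,0.0283],"turn":[0,0,0],"claw":0.05},{"dp":[-0.01,0.04,0.06],"turn":[0,0,0],"claw":0.05},{"dp":[-0.01,0.04,0.1],"turn":[0,0,0],"claw":0.05}]'
python3 - <<'E'
from tgt import *
s=grab("scene","c23");crop(s,260,140,400,260,5.5,"pics/c23.png")
w=grab("wrist","w23");cv2.imwrite("pics/w23.png",w["pixels"])
E
```

```text
t: 22.75
ee_pos: [537.1, 2.4, 192.4]
orientation: [1.511, 1.933, -0.629]
ft_force: [1.1, 0.6, -0.8]
width: 62.6
```

View pics/c23.png

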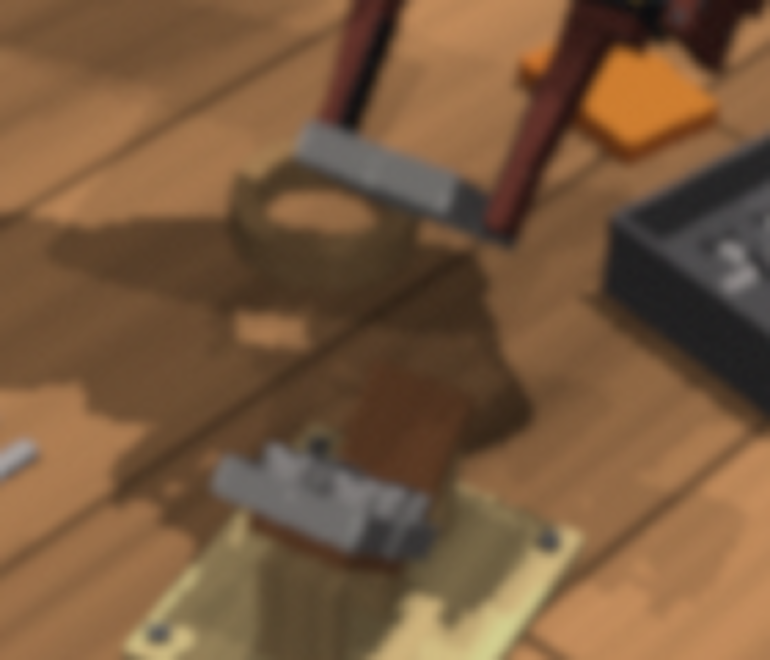

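View pics/w23.png

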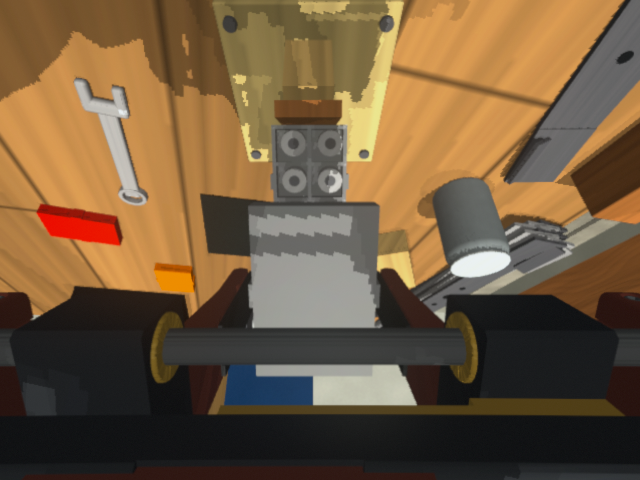

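```bash
python3 -m pendant '[{"dp":[0,0,0.02],"turn":[0.1,0.024,0],"claw":0.05},{"dp":[0,0,0.04],"turn":[0.2,0.047,0],"claw":0.05},{"dp":[0,-0.01,0.06],"turn":[0.3,0.072,0],"claw":0.05},{"dp":[0,-0.03,0.07],"turn":[0.4,0.096,0],"claw":0.05},{"dp":[0,-0.06,0.07],"turn":[0.5,0.12,0],"claw":0.05},{"dp":[0,-0.09,0.07],"turn":[0.6,0.144,0],"claw":0.05},{"dp":[0,-0.13,0.07],"turn":[0.7,0.168,0],"claw":0.05},{"dp":[0,-0.17,0.07],"turn":[0.763,0.187,0],"claw":0.05}]'
python3 -m pendant '[{"dp":[-0.006,-0.04,0],"turn":[0,0,-0.1],"claw":0.05},{"dp":[-0.012,-0.07,-0.01],"turn":[0,0,-0.2],"claw":0.05},{"dp":[-0.018,-0.09,-0.03],"turn":[0,0,-0.24],"claw":0.05},{"dp":[-0.02,-0.098,-0.06],"turn":[0,0,-0.24],"claw":0.05},{"dp":[-0.02,-0.098,-0.1],"turn":[0,0,-0.24],"claw":0.05},{"dp":[-0.02,-0.098,-0.1],"turn":[0,0,-0.24],"claw":0.05},{"dp":[-0.02,-0.098,-0.1],"turn":[0,0,-0.24],"claw":0.05}]'
python3 - <<'E'
from tgt import *
delta(Rtool(np.array([0,0,-1.]),np.array([1.,0,0])),np.array([513,-266,6.2]))
w=grab("wrist","w24");cv2.imwrite("pics/w24.png",w["pixels"])
E
```

```text
t: 23.65
ee_pos: [537.9, -170.6, 262.8]
orientation: [-1.937, -2.47, -0.006]
ft_force: [0.3, 0.4, -0.6]
width: 62.8
t: 24.35
ee_pos: [517.7, -266.6, 162.1]
orientation: [-2.218, -2.22, 0.001]
ft_force: [0.4, -0.5, -0.1]
width: 62.9
at [ 517.7 -266.6  162.1] dp [-0.0047, 0.0006, -0.1559] turn [-0.002, -0.0024, -0.0009] F [ 0.4 -0.5 -0.1] M [-0.04 -0.09  0.  ] q [-0.5, 0.44, 1.77, 0.0, 0.94, -0.5] w 62.9 t 24.35
```

View pics/w24.png

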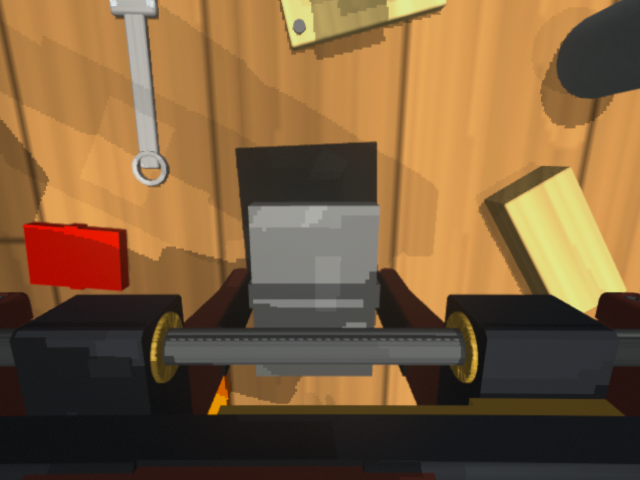

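Over the mat; lower.

```bash
python3 -m pendant '[{"dp":[-0.004,0,-0.04],"turn":[-0.002,-0.002,0],"claw":0.05},{"dp":[-0.004,0,-0.08],"turn":[-0.002,-0.002,0],"claw":0.05},{"dp":[-0.004,0,-0.115],"turn":[-0.002,-0.002,0],"claw":0.05},{"dp":[-0.004,0,-0.135],"turn":[-0.002,-0.002,0],"claw":0.05},{"dp":[-0.004,0,-0.148],"turn":[-0.002,-0.002,0],"claw":0.05},{"dp":[-0.004,0,-0.153],"turn":[-0.002,-0.002,0],"claw":0.05},{"dp":[-0.004,0,-0.154],"turn":[-0.002,-0.002,0],"claw":0.05},{"dp":[-0.004,0,-0.154],"turn":[-0.002,-0.002,0],"claw":0.05}]'
python3 -m pendant '[{"dp":[0,0,-0.001],"turn":[0,0,0],"claw":0.05},{"dp":[0,0,-0.001],"turn":[0,0,0],"claw":0.05},{"dp":[0,0,-0.001],"turn":[0,0,0],"claw":0.05}]'
```

```text
t: 25.2
ee_pos: [515.1, -267.6, 9.8]
orientation: [2.217, 2.22, 0.001]
ft_force: [-0.6, -0.2, -0.9]
width: 62.8
t: 25.5
ee_pos: [514.3, -267.3, 8.0]
orientation: [2.219, 2.22, 0.001]
ft_force: [0.0, -1.2, -1.2]
width: 62.5
```

```bash
python3 -m pendant '[{"dp":[0,0,-0.001],"turn":[0,0,0],"claw":0.05},{"dp":[0,0,-0.0015],"turn":[0,0,0],"claw":0.05},{"dp":[0,0,-0.0015],"turn":[0,0,0],"claw":0.05}]'
python3 -m pendant '[{"dp":[0,0,-0.0007],"turn":[0,0,0],"claw":0.05},{"dp":[0,0,-0.0007],"turn":[0,0,0],"claw":0.05},{"dp":[0,0,-0.0007],"turn":[0,0,0],"claw":0.05}]'
```

```text
t: 25.8
ee_pos: [514.0, -267.2, 6.0]
orientation: [2.219, 2.221, 0.0]
ft_force: [-0.1, -0.4, 0.7]
width: 62.8
t: 26.1
ee_pos: [514.0, -267.2, 5.9]
orientation: [2.219, 2.221, 0.0]
ft_force: [-2.0, 0.3, 7.3]
width: 62.6
```

Contact. Release and retreat.

```bash
python3 -m pendant '[{"dp":[0,0,0.0008],"turn":[0,0,0],"claw":0.05},{"dp":[0,0,0.0008],"turn":[0,0,0],"claw":0.0878},{"dp":[0,0,0.0008],"turn":[0,0,0],"claw":0.0878},{"dp":[0,0,0.0008],"turn":[0,0,0],"claw":0.0878},{"dp":[0,0,0.001],"turn":[0,0,0],"claw":0.0878},{"dp":[0,0,0.02],"turn":[0,0,0],"claw":0.0878},{"dp":[0,0,0.06],"turn":[0,0,0],"claw":0.0878},{"dp":[0,0,0.1],"turn":[0,0,0],"claw":0.0878}]'
python3 -m pendant '[{"dp":[0,-0.02,0.04],"turn":[0,0,0],"claw":0.0878},{"dp":[0,-0.04,0.08],"turn":[0,0,0],"claw":0.0878},{"dp":[0,-0.06,0.12],"turn":[0,0,0],"claw":0.0878},{"dp":[0,-0.06,0.12],"turn":[0,0,0],"claw":0.0878},{"dp":[0,-0.06,0.12],"turn":[0,0,0],"claw":0.0878}]'
python3 - <<'E'
from tgt import *
w=grab("wrist","w26");cv2.imwrite("pics/w26.png",w["pixels"])
s=grab("scene","c26");crop(s,175,170,375,350,4,"pics/c26.png")
s=grab("side","s26");crop(s,240,190,400,310,5,"pics/s26.png")
E
```

```text
t: 26.9
ee_pos: [513.3, -266.8, 105.6]
orientation: [-2.22, -2.222, 0.001]
ft_force: [0.8, -0.5, 0.2]
width: 88.0
t: 27.4
ee_pos: [514.1, -327.6, 226.0]
orientation: [2.219, 2.219, 0.001]
ft_force: [0.1, 0.6, -0.8]
width: 88.0
```

View pics/w26.png

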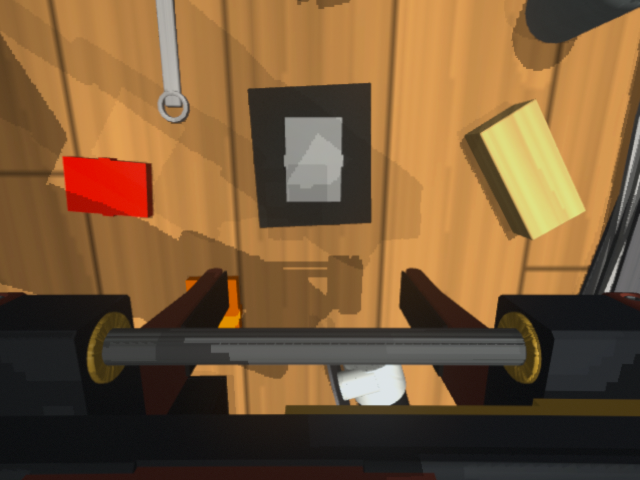

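View pics/c26.png

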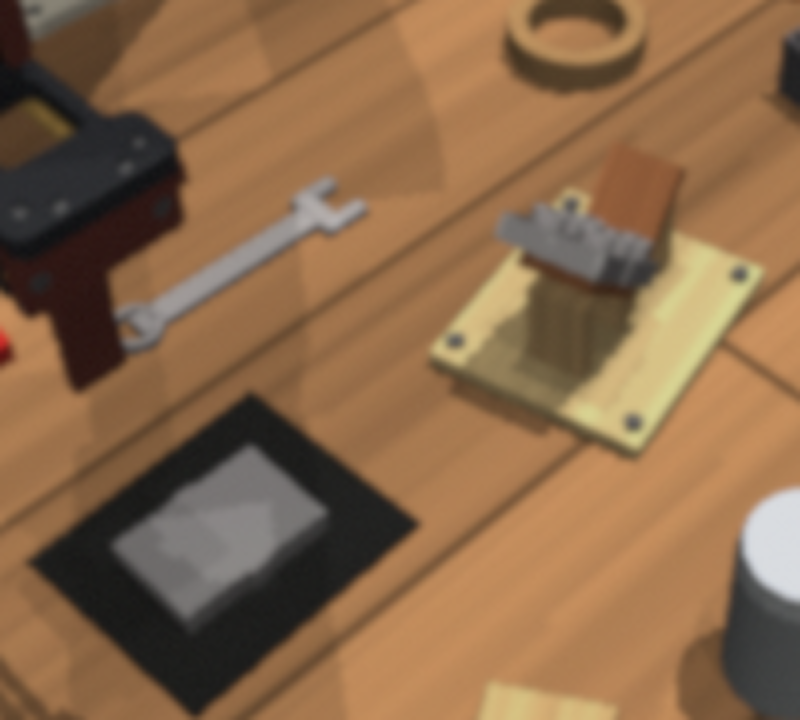

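View pics/s26.png

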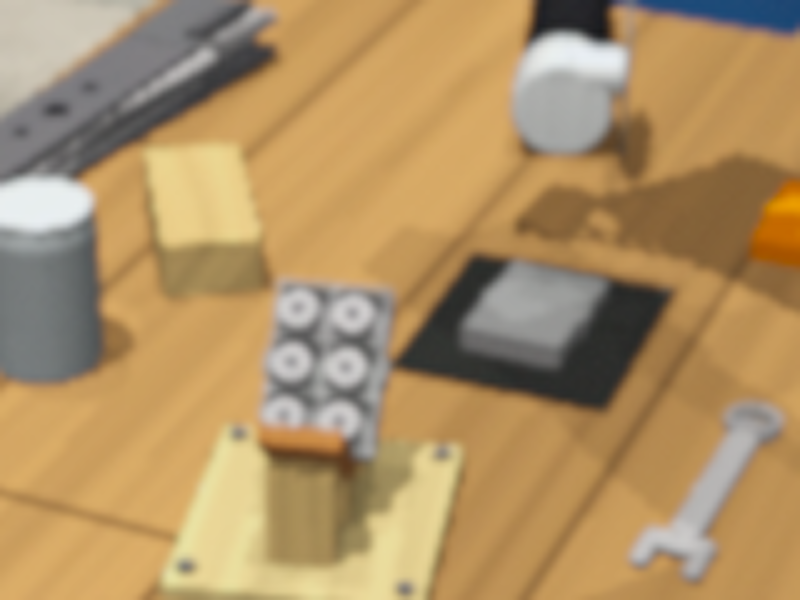

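The side view shows all six bushings upright and turned over in the tray on the right ramp (crop 270–390, 285–450). The emptied tray lies flat in the middle of the mat, and the bystanders have not moved. Handing in.

Run:
```python
from workcell import ctrl
print(ctrl.close_job())
```

```text
the job is handed in; nothing more can be done
None
```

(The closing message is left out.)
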